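# Set a tilting plate on its setting block and lay the work against the cleat

## Task

Set up the tilting plate for an angled drilling job: slide the taller of the two aluminium setting blocks lengthways between the guide rails under the raised plate, fully home against the cross bar, then gently tip the plate down until its roller rests on that block. Then lay the hardwood block flat on the slope, lengthways and roughly midway across, with its end close against the cleat at the low end. Do not let the plate slam, and leave the lower block and everything else on the bench alone.

Things in the scene. Friction and masses are not known exactly. Their poses are not given: they have to be found in the camera images.
- sine_base: Grey base of the tilting plate, fixed to the bench. Origin on the bench top directly below the hinge axis, mid-width (the axis is 26 mm above the bench); x runs along the hinge axis, y horizontally from the hinge toward the plate's free, raised end, z up. The pedestal is 118 mm wide and reaches back to y = -30 mm.
- rail_mouth (a point): Point on the bench midway between the ends of the two guide rails, at y = 185 mm of the base (same axes). Each rail is 16 mm high, its inner face 26 mm to either side; beyond this point they flare outward to y = 207 mm. Between the rails is bare bench: a block slides in on the bench top toward -y.
- bar_face (a point): Point on the bench at the foot of the cross bar that stops the block: its face toward the free end, mid-width, y = 122 mm of the base (same axes). The bar is 28 mm high and joins the rails.
- plate (a joint): Angle (rad) of the steel plate about the hinge axis: 0 level, 1.0 upper limit; starts at 0.55 to 0.85. The hinge has stiff friction, so the plate stays where it is left; near the free end about 1 to 4 N moves it down, about 6 N lifts it. Its roller rests on the tall block at 0.344, on the low block at 0.214.
- plate_foot (a point): Point on the plate's flat top face, mid-width, at the foot of the cleat's uphill face: in the plate's frame 30 mm up the slope from the hinge axis and 26 mm above it. Axes tilt with the plate: x along the hinge, y up the slope, z out of the face. The cleat is a bar over the whole 100 mm width, 14 mm high, 10 mm thick, downhill of this point.
- plate_end (a point): Point on the plate's flat top face, mid-width, at the edge of the free end (145 mm up the slope from plate_foot, same axes). The plate is 12 mm thick; the cross roller under it, 10 mm in radius, has its axis 15 mm inward of this edge and 26 mm below the top face.
- tall_block_centre (a point): Centre of the tall loose setting block, a hollow aluminium box-section 40 mm wide (x) x 140 mm long (y) x 70 mm high (z), open at its ends, 0.6 kg nominal, standing on the bench 35 mm below this point; either end may go in first. When fully home its centre is at y = 192 mm of the base.
- low_block_centre (a point): Centre of the low setting block, 40 mm (x) x 140 mm (y) x 50 mm (z), otherwise alike; not to be used. The two blocks may swap places.
- work_centre (a point): Centre of the loose hardwood block that is the work, 42 mm wide (x) x 70 mm long (y) x 30 mm high (z), 0.06 kg. When laid against the cleat its centre is 35 mm up the slope from plate_foot and 15 mm above the plate's top face.
- padlock: Padlock lying on the bench, 69 x 42 x 17 mm, origin under its centre; leave it alone.
- chalk_tin: Round tin, 50 mm across, 29 mm high, origin under its centre; leave it alone.
- spanner: Spanner lying flat, 168 mm long, 25 mm wide, 6 mm thick, origin under its centre; leave it alone.

How it is judged:
By the outcome, as a careful person would: the job done as asked, in the order asked, and still so for the second after the job is handed in, with the robot touching nothing.
It also fails if it takes over 59 s, if anything falls off the work surface, if the arm or the gripper's body presses on something with over 40 N, if the wrist force passes 120 N, or if a joint passes its speed limit or range.

## Robot

A 7-joint arm with a two-finger parallel gripper is mounted at the origin on a cart in front of the work surface, level with it; the furniture and walls round the work are solid. World frame = base frame: x ahead of the robot, y to its left, z up, the work surface at z = 0. Lengths are in m, angles in degrees, forces in N, time in s.
With the tool pointing down it reaches from about 0.4 to 0.85 m from the base axis. Payload 4.5 kg.
Tool frame: the origin (TCP) lies on the centre line of the jaws, within the pads' length; the fingertips stand 17 mm ahead of it and the grasp point (between the pads) lies 2 mm behind it; z points along the fingers, y is the direction in which the jaws open and shut (so a half turn about z gives the same grasp; the last joint's range is limited). The gripper opens to 85 mm and grips with 20 to 120 N. Pads are 22 mm wide; open, the fingers measure 114 mm over their backs; the gripper's body (76 mm by 85 mm) begins 54 mm behind the grasp point. The pads swing forward as they close: fully open they stand 13 mm farther back than shut.
Start: joints at [-61.375, 39.483, -11.15, 89.685, 9.013, 51.709, -12.324], TCP at [0.281, 0.558, 0.248] pointing down, gripper open.
Joint ranges: [-172.22, 172.22], [-26.19, 119.32], [-84.43, 86.54], [7.71, 146.69], [-57.33, 237.33], [2.42, 119.75], [-152.13, 152.13]. Speed limits (degrees/s): [147.25, 147.25, 180, 180, 180, 180, 180].

## Interface

Orientations are given as [roll, pitch, yaw] about the fixed x, y, z axes, in that order (R = Rz(yaw) Ry(pitch) Rx(roll)).
In Python, from bench import get_obs, cams, env gives the robot as it stands. The module is installed in compiled form; this text tells all that it offers.
- The arm moves only by the shell command python3 -m jog 'ROWS' [FORCE]. ROWS is JSON, a list that holds one entry, the list of rows, each a list of 7 numbers: the turn, a rotation vector about the tool's x, y, z in rad, then the shift along the tool's x, y, z in cm, then the finger opening in cm, from 0 to 8.54. In form: [[[ax, ay, az, dx, dy, dz, fingers], ...]]. A call has 1 to 12 rows; each row shifts and turns the pose as measured when the row begins, along the tool's axes as they then stand; what a row does not reach is not made up. A row lasts 1/10 s, in which the tool goes at most 50 mm and 8.59 degrees, less where a joint would pass 70% of its speed; a pose out of reach is approached as far as the arm can. A call is refused whole if a number of a shift passes 5 or a number of a turn 0.15, either way. A call with a gripper value outside its range is refused whole. The fingers move at their own pace and stop on an object; FORCE is the grip in N (left out, the last holds). Time passes only in rows, so rows that do not move let the fingers close. It gives the time, the measured TCP pose, the force and the opening at its end, in the units of the state.
- get_obs(): the state, without advancing time (a new reading comes with each control period).
- cams.get_image(name): name is "scene" or "top"; returns a dict with "color" (420x560x3 uint8, red, green, blue), "depth" (420x560 float32, m along the optical axis (not along the pixel's ray), 0 where there is no reading), "fx", "fy", "cx", "cy" (pixels), "D" ([k1, k2, p1, p2, k3] as OpenCV has them; the pictures are not rectified), "R" (3x3) and "t" (3): a world point X has camera coordinates R X + t. Camera axes: x right, y down, z forward; pixel columns grow to the right and rows downward; lengths in m; the calibration is good to about 2 mm. A picture is of the moment at which its call begins.
- env.close_job(): hands the job in, once; it reports no verdict.
The state is a dict: "time": time; "qpos": joint angles; "qvel": joint speeds; "tau": joint torques, N m; "tool_pos": TCP position; "tool_rot": TCP orientation; "force": force on the tool from outside, world axes, zero at the start; "wrist_torque": the same for the moment, N m; "opening": finger opening in m.
Only numpy, scipy, OpenCV 4.12 (cv2) and the standard library are available. Lean on these libraries where they do the work, as an engineer would, in place of code of your own. Each camera call takes 0.05 s, during which the arm holds its last target.

## Working session

There is one attempt and no reset: what is moved stays moved. The work goes in short steps, Python scripts to look and compute and a shell command to move; the robot and the scene stay as the last step left them, time stands still between calls to the robot, and variables do not carry over. Pictures are saved under pics/ and viewed, and the job is handed in when it is done.

```bash
mkdir -p pics; python3 - <<'E'
from bench import get_obs,cams
import cv2,pickle
print(get_obs())
for n in("scene","top"):
    d=cams.get_image(n); pickle.dump(d,open(f"{n}0.pkl","wb"))
    cv2.imwrite(f"pics/{n}0.png",cv2.resize(d["color"][:,:,::-1],(800,600),interpolation=cv2.INTER_CUBIC))
    print(n,d["fx"],d["fy"],d["cx"],d["cy"],d["D"],-d["R"].T@d["t"],d["R"].round(3).tolist())
E
```

```text
{'time': 0.0, 'qpos': array([-61.37480768,  39.53463549, -11.14404065,  89.74578178,
         9.01193608,  51.70775152, -12.32431897]), 'qvel': array([ 0.04653469,  0.07330021, -0.0721185 ,  0.08333505, -0.0158542 ,
       -0.07290491, -0.01564449]), 'tau': array([ 8.37523312e-04, -5.39616430e+01, -1.26611989e+00, -1.58551347e+01,
        9.16451972e-03,  9.41298378e-03,  1.29153946e-06]), 'tool_pos': array([0.28048124, 0.55783625, 0.2474636 ]), 'tool_rot': array([-1.79893837e+02,  7.35162816e-03,  1.53315322e+02]), 'force': array([ 0.15847619,  0.31207049, -0.37589116]), 'wrist_torque': array([ 0.03065324, -0.01200751, -0.01698841]), 'opening': 0.08556774404928714}
scene 472.195879946506 472.195879946506 288.9470378134314 208.06273212298595 [-0.15872912  0.          0.          0.          0.        ] [ 0.0156297  -0.55773275  0.66215854] [[0.765, -0.645, 0.005], [-0.375, -0.45, -0.81], [0.524, 0.618, -0.586]]
top 511.35384651886784 511.35384651886784 288.633941452297 214.77552014301918 [0.03567999 0.         0.         0.         0.        ] [0.28576625 0.07344495 1.29600751] [[0.066, -0.998, 0.003], [-0.976, -0.066, -0.208], [0.207, 0.011, -0.978]]
```

View pics/scene0.png

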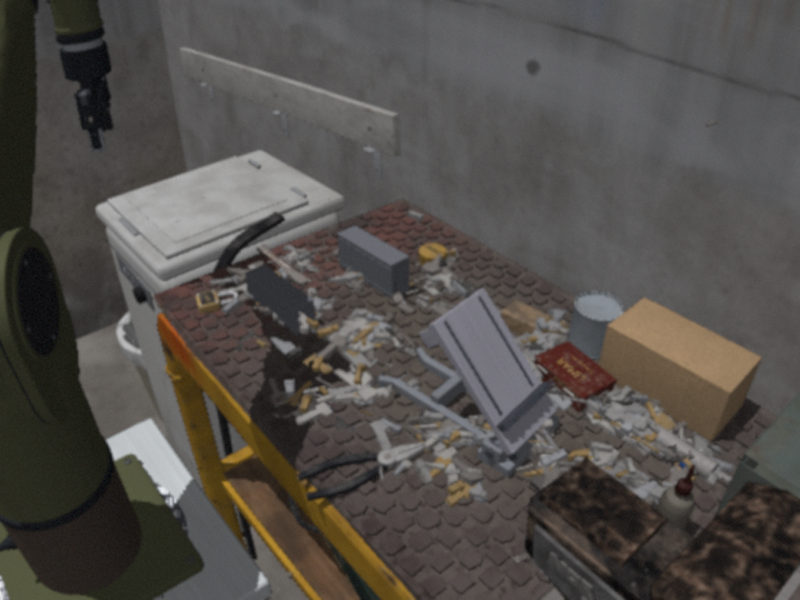

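View pics/top0.png

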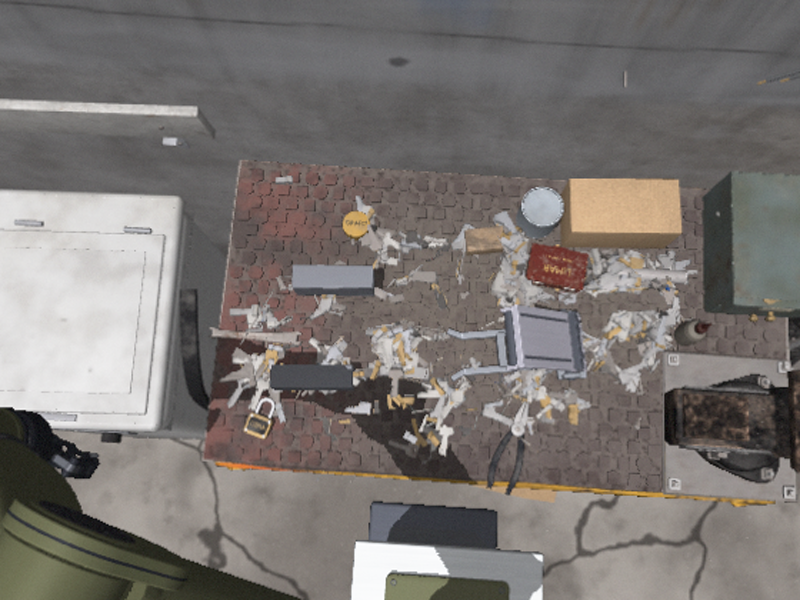

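The top view shows two blocks at about (333,280) and (311,376), the hardwood at (487,240), and the plate at (545,340) with its rails opening to the left (+y). Next I'll measure from the depth data.

```bash
cat > h.py <<'E'
import numpy as np,cv2,pickle
def cloud(d):
    h,w=d["depth"].shape
    u,v=np.meshgrid(np.arange(w),np.arange(h))
    K=np.array([[d["fx"],0,d["cx"]],[0,d["fy"],d["cy"]],[0,0,1]])
    p=cv2.undistortPoints(np.stack([u,v],-1).reshape(-1,1,2).astype(np.float64),K,np.array(d["D"])).reshape(h,w,2)
    z=d["depth"].astype(float)
    C=np.stack([p[...,0]*z,p[...,1]*z,z],-1)
    W=(C-d["t"])@d["R"]
    W[z==0]=np.nan
    return W
def proj(d,X):
    K=np.array([[d["fx"],0,d["cx"]],[0,d["fy"],d["cy"]],[0,0,1]])
    r=cv2.Rodrigues(np.array(d["R"]))[0]
    return cv2.projectPoints(np.array(X,float).reshape(-1,1,3),r,np.array(d["t"],float),K,np.array(d["D"]))[0].reshape(-1,2)
E
python3 - <<'E'
from h import *
for n in("top","scene"):
    d=pickle.load(open(n+"0.pkl","rb"));W=cloud(d)
    z=W[...,2];x=W[...,0];y=W[...,1]
    m=(x>.3)&(x<.85)&(y>-.4)&(y<.45)
    print(n,"bench z",np.nanmedian(z[m&(abs(z)<.02)]))
    mm=m&(z>.012)&(z<.2)&np.isfinite(z)
    nl,lab,st,c=cv2.connectedComponentsWithStats(mm.astype(np.uint8))
    for i in range(1,nl):
        if st[i,4]<60: continue
        P=W[lab==i]
        zt=np.percentile(P[:,2],95)
        T=P[P[:,2]>zt-.008]
        r=cv2.minAreaRect((T[:,:2]*1000).astype(np.float32))
        print(st[i],P.mean(0).round(3),"ztop",round(zt,4),np.round(r[0],1),np.round(r[1],1),round(r[2],1))
d=pickle.load(open("top0.pkl","rb"))
cv2.imwrite("pics/topc.png",cv2.resize(d["color"][120:320,140:430,::-1],(800,552),interpolation=cv2.INTER_CUBIC))
d=pickle.load(open("scene0.pkl","rb"))
cv2.imwrite("pics/scenec.png",cv2.resize(d["color"][130:350,160:450,::-1],(790,600),interpolation=cv2.INTER_CUBIC))
E
```

```text
top bench z 0.00198846065046531
[  141    68   368    56 11263] [0.841 0.022 0.113] ztop 0.1924 [840.8  26. ] [  8.  847.6] 0.0
[  313   125   168   156 13922] [ 0.629 -0.196  0.059] ztop 0.147 [493.  -89.4] [100.7  54.6] 8.6
[ 204  144   66   76 1862] [0.619 0.217 0.048] ztop 0.0728 [591.9 230.2] [ 41.8 139.6] 3.4
[280 162  29  15 169] [0.681 0.091 0.017] ztop 0.0215 [686.2  83.8] [34.6 71.7] 18.3
[258 223  53  48 875] [0.483 0.109 0.017] ztop 0.0248 [486.3 110. ] [ 86.4 136.2] 48.0
[473 224  23  17 232] [ 0.539 -0.39   0.052] ztop 0.085 [ 540.6 -396.3] [ 7.1 15.1] 88.4
[ 186  241   70   35 1166] [0.421 0.254 0.044] ztop 0.053 [418.4 252.6] [ 40.3 139.9] 3.8
[296 264  17  13  61] [0.42  0.036 0.017] ztop 0.0211 [422.3  34.4] [34.2 22.5] 55.5
[ 465  270   44   46 1767] [ 0.382 -0.359  0.153] ztop 0.1692 [ 385.6 -368.7] [65.4 62.1] 0.5
[171 287  20  21 245] [0.331 0.339 0.016] ztop 0.0195 [332.6 339.5] [43.1 41.3] 72.3
scene bench z 0.0031292114478449684
[  265    72   295   348 44200] [ 0.689 -0.148  0.091] ztop 0.1815 [840.5  40.5] [819.   10.4] 90.0
[ 234  158   52   49 1509] [0.58
[... 315 characters left out ...]
.1
[137 203  17  14 157] [0.329 0.338 0.016] ztop 0.0179 [330.  339.5] [44.3 34.9] 74.9
[222 216  68  31 887] [0.479 0.104 0.017] ztop 0.024 [483.  109.6] [ 92.2 137.5] 50.8
[246 253  14  15 105] [0.42  0.034 0.016] ztop 0.0206 [422.   35.8] [42.3 21.6] 60.3
[250 269  23   9  99] [ 0.411 -0.005  0.014] ztop 0.0156 [411.5  -7.5] [20.6 43.2] 44.8
[209 276  10  11  63] [0.328 0.035 0.014] ztop 0.0163 [327.7  36. ] [27.5 12.7] 42.7
[290 322  13  15  97] [ 0.372 -0.156  0.017] ztop 0.0233 [ 372.1 -155.5] [20.6 10.4] 85.7
[321 324  17  15 120] [ 0.413 -0.199  0.014] ztop 0.017 [ 412.2 -196.8] [21.8 33.9] 19.4
[313 336  13  10  65] [ 0.387 -0.202  0.015] ztop 0.0164 [ 386.5 -202. ] [11.1 20.3] 74.3
```

View pics/topc.png

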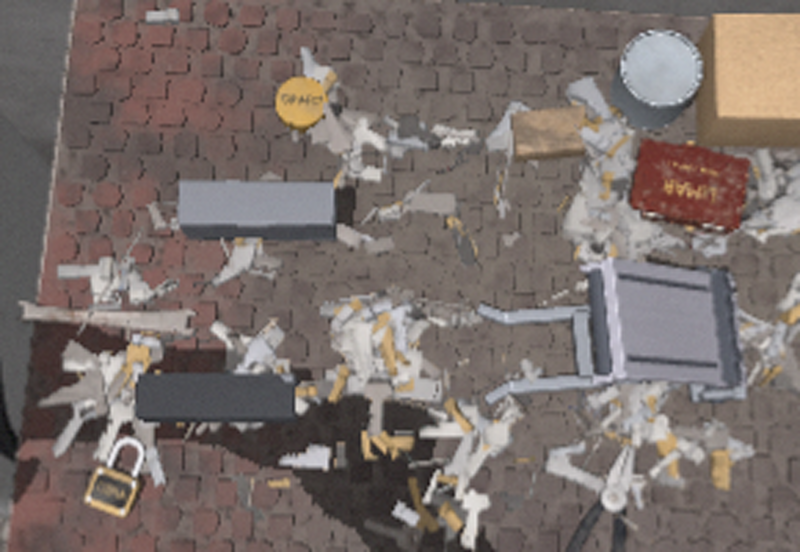

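View pics/scenec.png

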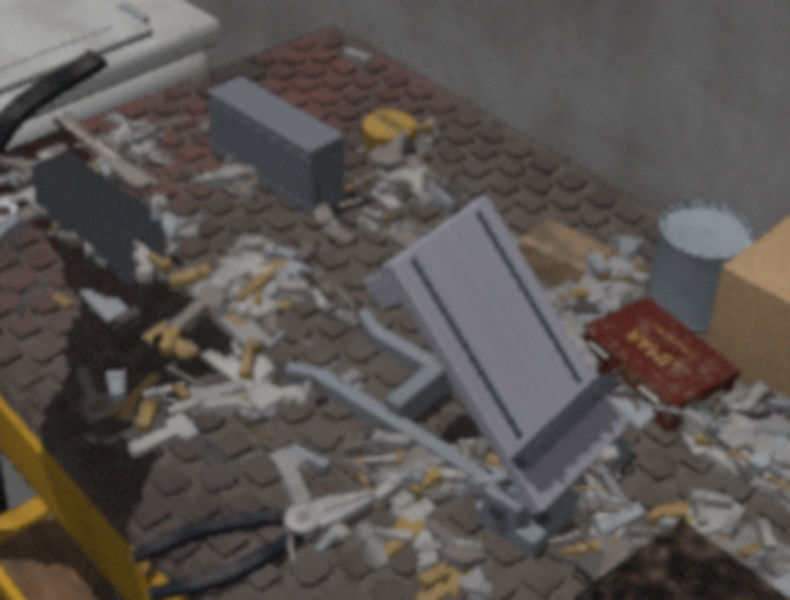

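```bash
python3 - <<'E'
from h import *
for n in("top","scene"):
    d=pickle.load(open(n+"0.pkl","rb"));W=cloud(d)
    P=W.reshape(-1,3); P=P[np.isfinite(P[:,0])]
    # seed region between slots
    if n=="top": u,v=np.meshgrid(np.arange(372,400),np.arange(222,250))
    else: u,v=np.meshgrid(np.arange(325,345),np.arange(215,280))
    if n=="scene":
        m=np.zeros(W.shape[:2],np.uint8); poly=np.array([[310,232],[336,214],[372,268],[352,290]]);cv2.fillPoly(m,[poly],1);S=W[m>0]
    else: S=W[v.ravel(),u.ravel()]
    S=S[np.isfinite(S[:,0])]
    for k in range(4):
        c=S.mean(0);U,s,Vt=np.linalg.svd(S-c);nn=Vt[2]*np.sign(Vt[2][2])
        r=(S-c)@nn; S=S[abs(r)<.004]
    print(n,"n",nn.round(4),"res",r.std(),"tilt",np.arccos(nn[2]),"yaw of downhill",np.degrees(np.arctan2(nn[0],-nn[1])), "c",c, len(S))
    # plate points in plane
    near=P[(np.linalg.norm(P-c,axis=1)<.13)]
    near=near[abs((near-c)@nn)<.004]
    ex=np.cross([0,0,1],nn);ex/=np.linalg.norm(ex);ey=np.cross(nn,ex)
    # ey up slope
    if ey[2]<0: ex,ey=-ex,-ey
    q=np.c_[(near-c)@ex,(near-c)@ey]
    rr=cv2.minAreaRect((q*1000).astype(np.float32));print("ex",ex,"ey",ey,rr)
    print(np.percentile(q*1000,[1,50,99],axis=0))
    pickle.dump((c,ex,ey,nn),open(n+"pl.pkl","wb"))
E
python3 - <<'E'
from h import *
d=pickle.load(open("top0.pkl","rb"))
cv2.imwrite("pics/topr.png",cv2.resize(d["color"][205:275,300:420,::-1],None,fx=6.6,fy=6.6,interpolation=cv2.INTER_CUBIC))
E
```

```text
top n [ 0.0975 -0.7086  0.6989] res 0.0013539095461267703 tilt 0.7969589214265557 yaw of downhill 7.834400754464391 c [ 0.50338475 -0.14478571  0.10634438] 770
ex [ 0.99066618  0.1363104  -0.        ] ey [-0.0952653   0.69236175  0.71523404] ((-2.1068878173828125, -16.93193817138672), (100.50558471679688, 222.35040283203125), 0.3854469358921051)
[[ -51.74243866 -123.55084933]
 [  -3.22958304   14.86848706]
 [  46.29661829   89.54673524]]
scene n [ 0.1051 -0.7022  0.7042] res 0.0010857030302269873 tilt 0.7895341589068002 yaw of downhill 8.514935440037803 c [ 0.49473494 -0.13905696  0.11470839] 2135
ex [ 0.9889773   0.14806722 -0.        ] ey [-0.1042654   0.69641423  0.71002532] ((3.62164306640625, -26.2144775390625), (104.19459533691406, 206.2559814453125), 0.4168529808521271)
[[ -46.86539808 -107.9810322 ]
 [  -1.26607542   -8.43672339]
 [  52.06114517   75.10543106]]
```

View pics/topr.png

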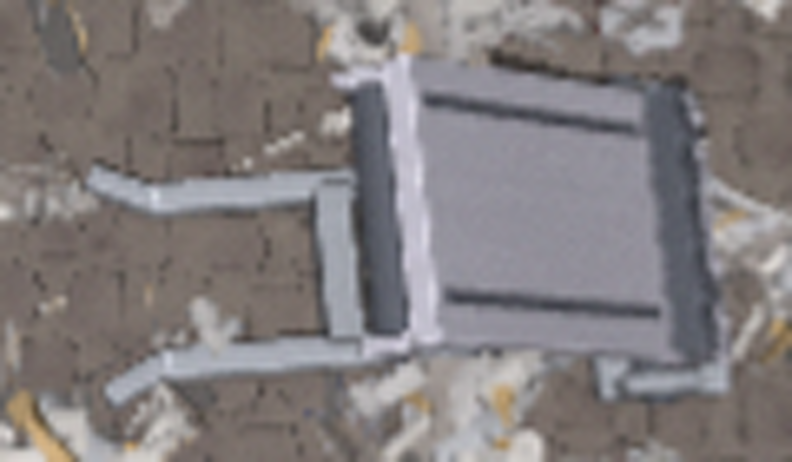

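```bash
cat > fit.py <<'E'
from h import *
from scipy.optimize import least_squares
d=pickle.load(open("top0.pkl","rb"))
px=np.array([[155,211],[165,353],[316,200],[332,338]])/6.6+[300,205]-0.4
loc=np.array([[26,185,16],[-26,185,16],[26,122,28],[-26,122,28]])/1000.
def T(p,l):
    c,s=np.cos(p[2]),np.sin(p[2]); return np.c_[p[0]+c*l[:,0]-s*l[:,1],p[1]+s*l[:,0]+c*l[:,1],l[:,2]]
r=least_squares(lambda p:(proj(d,T(p,loc))-px).ravel(),[.5,-.2,.14])
p=r.x;print(p[:2],np.degrees(p[2]),r.fun.reshape(-1,2).round(2))
from math import *
th=float(np.mean([.797,.7895]))
def plate(p,th,l): # plate frame y,z -> base
    l=np.array(l,float);o=l.copy();o[:,1]=l[:,1]*cos(th)-l[:,2]*sin(th);o[:,2]=.026+l[:,1]*sin(th)+l[:,2]*cos(th);return T(p,o)
if __name__=="__main__":
    # check plate corners
    C=plate(p,th,[[.05,.175,.026],[-.05,.175,.026],[.05,.03,.026],[-.05,.03,.026],[0,.175,.026]])
    print(C.round(4))
    for n,(x0,y0,f) in dict(top=(300,205,6.6),scene=(280,180,4.5)).items():
        d2=pickle.load(open(n+"0.pkl","rb"))
        w,h=(120,70) if n=="top" else (160,130)
        im=cv2.resize(d2["color"][y0:y0+h,x0:x0+w,::-1],None,fx=f,fy=f,interpolation=cv2.INTER_CUBIC)
        for X in np.vstack([C,T(p,loc)]):
            q=(proj(d2,X)[0]+.5-[x0,y0])*f
            cv2.circle(im,tuple(int(a) for a in q),4,(0,0,255),1)
        cv2.imwrite(f"pics/chk_{n}.png",im)
    print("mouth",T(p,np.array([[0,.185,0],[0,.207,0],[0,.122,0],[0,.192,.035],[0,.300,0]])).round(4))
E
python3 fit.py
```

```text
[ 0.50276566 -0.18967308] 7.357026468767723 [[-0.33  0.69]
 [-0.27 -0.44]
 [ 0.61  0.06]
 [-0.01 -0.3 ]]
[[ 0.539  -0.0799  0.169 ]
 [ 0.4398 -0.0927  0.169 ]
 [ 0.552  -0.1808  0.0656]
 [ 0.4529 -0.1936  0.0656]
 [ 0.4894 -0.0863  0.169 ]]
mouth [[ 0.4791 -0.0062  0.    ]
 [ 0.4763  0.0156  0.    ]
 [ 0.4871 -0.0687  0.    ]
 [ 0.4782  0.0007  0.035 ]
 [ 0.4644  0.1079  0.    ]]
```

```bash
sleep 1; ls pics
```

```text
chk_scene.png
chk_top.png
scene0.png
scenec.png
top0.png
topc.png
topr.png
```

View pics/chk_scene.png

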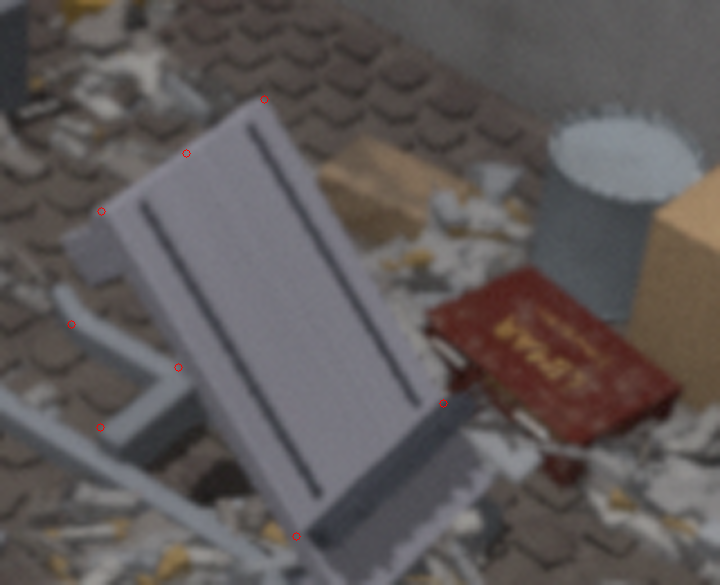

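View pics/chk_top.png

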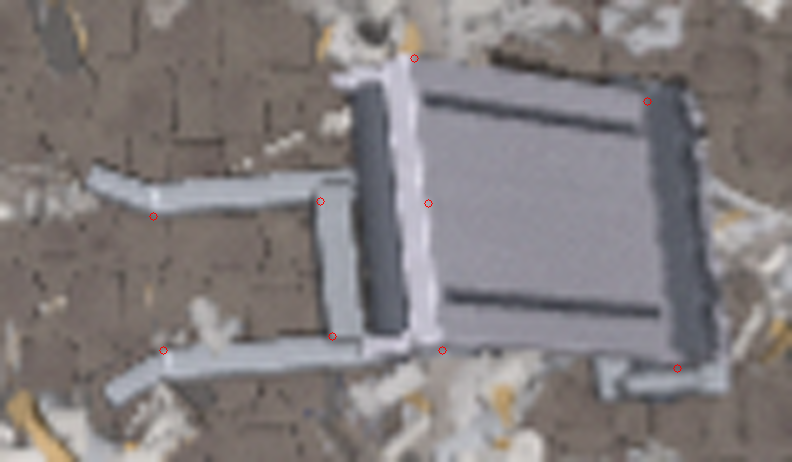

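```bash
cat > fit2.py <<'E'
from fit import *
dt=pickle.load(open("top0.pkl","rb"));ds=pickle.load(open("scene0.pkl","rb"))
pc=[[.05,.175,.026],[-.05,.175,.026],[.05,.03,.026],[-.05,.03,.026]]
ptop=np.vstack([[[411,57],[439,348],[643,88],[671,354]],[[155,211],[165,353],[316,200],[332,338]]])/6.6+[300,205]-.5
psc=np.array([[263,98],[106,210],[441,398],[308,532]])/4.5+[280,180]-.5
def res(q,full=False):
    p=q[:3];P=plate(p,q[3],pc);R=T(p,loc)
    a=proj(dt,np.vstack([P,R]))+q[4:6]-ptop; b=proj(ds,P)+q[6:8]-psc
    if full: return a,b
    return np.r_[a.ravel(),b.ravel(),q[4:8]*1.0]
r=least_squares(res,[.5,-.19,.14,.79,0,0,0,0])
print(r.x[:2],np.degrees(r.x[2]),r.x[3:]);a,b=res(r.x,True);print(a.round(1),b.round(1))
p=r.x[:3]
print("mouth",T(p,np.array([[0,.185,0],[0,.207,0],[0,.122,0],[0,.192,.035],[0,.300,0]])).round(4))
pickle.dump(r.x[:4],open("base.pkl","wb"))
E
python3 fit2.py
```

```text
[ 0.50276566 -0.18967308] 7.357026468767723 [[-0.33  0.69]
 [-0.27 -0.44]
 [ 0.61  0.06]
 [-0.01 -0.3 ]]
[ 0.50683817 -0.18873912] 8.760669704773361 [ 0.7894023  -0.0727069  -0.0053646  -0.00190237  0.16046565]
[[-0.5 -0.3]
 [ 0.5 -0.4]
 [-0.3  0.4]
 [ 0.9  0.5]
 [-0.7  1. ]
 [-0.1 -0.2]
 [ 0.2 -0.3]
 [ 0.1 -0.7]] [[-0.1 -0.2]
 [-0.1  0.3]
 [ 1.  -0.3]
 [-0.8 -0. ]]
mouth [[ 0.4787 -0.0059  0.    ]
 [ 0.4753  0.0158  0.    ]
 [ 0.4883 -0.0682  0.    ]
 [ 0.4776  0.001   0.035 ]
 [ 0.4611  0.1078  0.    ]]
```

```bash
python3 - <<'E'
from h import *
b=pickle.load(open("base.pkl","rb"))
for n in("top","scene"):
    W=cloud(pickle.load(open(n+"0.pkl","rb"))).reshape(-1,3);W=W[np.isfinite(W[:,0])]
    c,s=np.cos(b[2]),np.sin(b[2]);D=W[:,:2]-b[:2]
    lx=D@[c,s];ly=D@[-s,c]
    for y0 in np.arange(.12,.42,.02):
        m=(abs(lx)<.022)&(ly>y0)&(ly<y0+.02);m2=(abs(lx)<.04)&(ly>y0)&(ly<y0+.02)
        print(n,round(y0,2),m.sum(),(np.percentile(W[m,2],[50,95,100])*1000).round(1),(np.percentile(W[m2,2],[50,95,100])*1000).round(1))
E
```

```text
top 0.12 199 [  4.4 147.1 153.4] [ 13.8 147.3 153.4]
top 0.14 134 [ 1.5  7.1 12.5] [ 3.8 18.1 23.2]
top 0.16 130 [ 1.6 17.4 18.8] [ 6.2 18.8 21.3]
top 0.18 134 [ 1.5  8.  11.7] [ 3.7 18.6 23.5]
top 0.2 136 [1.6 5.8 8.8] [ 1.8 12.7 19. ]
top 0.22 133 [0.9 5.5 8.7] [ 2.5 12.8 27.1]
top 0.24 131 [ 2.4  8.3 10.6] [ 2.7 16.1 28.1]
top 0.26 139 [ 8.6 17.7 25.8] [ 8.4 21.  27.3]
top 0.28 138 [13.6 19.3 23.3] [13.5 19.6 23.3]
top 0.3 134 [14.8 20.8 22.5] [14.8 20.5 23. ]
top 0.32 137 [12.9 19.1 22.8] [11.2 18.3 22.8]
top 0.34 131 [ 5.8 15.6 19.8] [ 4.3 15.  19.8]
top 0.36 137 [ 3.3 29.8 48.4] [ 2.6 18.8 50.3]
top 0.38 119 [ 9.5 52.2 54.5] [12.9 52.3 54.5]
top 0.4 125 [43.3 52.1 54.7] [44.9 51.8 54.7]
scene 0.12 26 [27.8 29.3 30. ] [16.5 28.3 30. ]
scene 0.14 133 [ 3.2  8.1 11.3] [ 5.2 17.9 20.2]
scene 0.16 108 [ 2.8 15.7 19. ] [ 8.8 18.4 19.7]
scene 0.18 115 [ 3.4  9.6 10.9] [ 4.8 17.7 19.4]
scene 0.2 129 [3.2 5.7 7.5] [ 3.9 15.  17.4]
scene 0.22 126 [2.4 5.6 9. ] [ 4.  17.9 23. ]
scene 0.24 110 [ 3.7  8.1 10.3] [ 4.5 20.7 24.4]
scene 0.26 200 [ 9.4 19.7 22.9] [ 8.9 20.2 22.9]
scene 0.28 127 [13.9 19.1 21.6] [14.1 19.5 22. ]
scene 0.3 113 [14.5 19.9 21.2] [15.1 20.  23.2]
scene 0.32 98 [14.  17.7 19.4] [12.3 17.2 19.4]
scene 0.34 42 [ 8.5 17.6 18.4] [ 4.3 16.1 18.4]
scene 0.36 149 [12.2 49.2 52.7] [ 7.2 48.7 52.7]
scene 0.38 136 [12.5 50.3 51.3] [13.5 50.5 52. ]
scene 0.4 64 [48.9 51.1 51.4] [48.7 51.1 52.6]
```

```bash
cat > go.py <<'E'
import sys,numpy as np
from scipy.spatial.transform import Rotation as Ro
from bench import get_obs
# go.py x y z yaw [tiltx]: remaining turn (tool axes, rad) and shift (tool axes now, cm), and shift in the target's axes
a=[float(v) for v in sys.argv[1:]]
o=get_obs();R=Ro.from_euler('xyz',o["tool_rot"],degrees=True)
rp=(180,0) if len(a)<6 else a[4:6]
G=Ro.from_euler('xyz',[rp[0],rp[1],a[3]],degrees=True)
d=(np.array(a[:3])-o["tool_pos"])*100
print("t",o["time"],"pos",o["tool_pos"].round(4),"rot",o["tool_rot"].round(2),"F",o["force"].round(1),"open",round(o["opening"],4))
print("turn",(R.inv()*G).as_rotvec().round(3),"shift now",R.inv().apply(d).round(2),"in goal axes",G.inv().apply(d).round(2))
E
python3 -m jog '[[[0,0,0.15,0,0,0,8.5],[0,0,0.15,0,0,0,8.5],[0,0,0.15,0,0,0,8.5],[0,0,0.15,0,0,0,8.5],[0,0,0.15,0,0,0,8.5],[0,0,0.15,0,0,0,8.5],[0,0,0.15,0,0,0,8.5]]]' 60; python3 go.py .590 .244 .20 93.2
```

```text
time: 0.8
tool_pos: [0.2794, 0.5552, 0.2439]
tool_rot: [-179.7, 0.5, 92.8]
force: [-0.1, -0.7, -0.3]
opening: 0.0849
t 0.8 pos [0.2794 0.5552 0.2439] rot [-179.69    0.47   92.81] F [-0.1 -0.7 -0.3] open 0.0849
turn [-0.005  0.008 -0.007] shift now [-32.57  29.52   4.49] in goal axes [-32.81  29.27   4.39]
```

```bash
python3 -m jog '[[[0,0,0,-3.2,2.9,0.2,8.5],[0,0,0,-3.2,2.9,0.2,8.5],[0,0,0,-3.2,2.9,0.2,8.5],[0,0,0,-3.2,2.9,0.2,8.5],[0,0,0,-3.2,2.9,0.2,8.5],[0,0,0,-3.2,2.9,0.2,8.5],[0,0,0,-3.2,2.9,0.2,8.5],[0,0,0,-3.2,2.9,0.2,8.5],[0,0,0,-3.2,2.9,0.2,8.5],[0,0,0,-3.2,2.9,0.2,8.5],[0,0,0,0,0,0,8.5]]]'; python3 go.py .590 .244 .15 93.2
```

```text
time: 1.9
tool_pos: [0.5911, 0.2403, 0.2166]
tool_rot: [-179.2, 0.7, 93.2]
force: [-1.1, -0.4, -0.3]
opening: 0.0852
t 1.9 pos [0.5911 0.2403 0.2166] rot [-179.23    0.74   93.2 ] F [-1.1 -0.4 -0.3] open 0.0852
turn [-0.013  0.013 -0.   ] shift now [ 0.46 -0.    6.65] in goal axes [ 0.37 -0.09  6.66]
```

```bash
python3 -m jog '[[[-0.013,0.013,0,0.4,-0.1,4,8.5],[0,0,0,0,0,4,8.5],[0,0,0,0,0,4,8.5],[0,0,0,0,0,3,8.5],[0,0,0,0,0,1.8,8.5],[0,0,0,0,0,0,8.5]]]'; python3 go.py .590 .244 .045 93.2;  python3 - <<'E'
from h import *
from bench import cams
for n in("scene","top"):
    d=cams.get_image(n);pickle.dump(d,open(n+"1.pkl","wb"))
d=pickle.load(open("scene1.pkl","rb"));a=d["color"][110:250,180:340,::-1]
e=pickle.load(open("top1.pkl","rb"));b=e["color"][120:260,170:330,::-1]
cv2.imwrite("pics/g1.png",cv2.resize(np.hstack([a,b]),(800,350),interpolation=cv2.INTER_CUBIC))
E
```

```text
time: 2.5
tool_pos: [0.5914, 0.2417, 0.0419]
tool_rot: [179.9, -0.0, 92.8]
force: [-0.7, -0.0, -0.1]
opening: 0.0851
t 2.5 pos [0.5914 0.2417 0.0419] rot [ 1.7992e+02 -4.0000e-02  9.2850e+01] F [-0.7 -0.  -0.1] open 0.0851
turn [ 0.001 -0.001 -0.006] shift now [ 0.23 -0.13 -0.31] in goal axes [ 0.23 -0.13 -0.31]
```

View pics/g1.png

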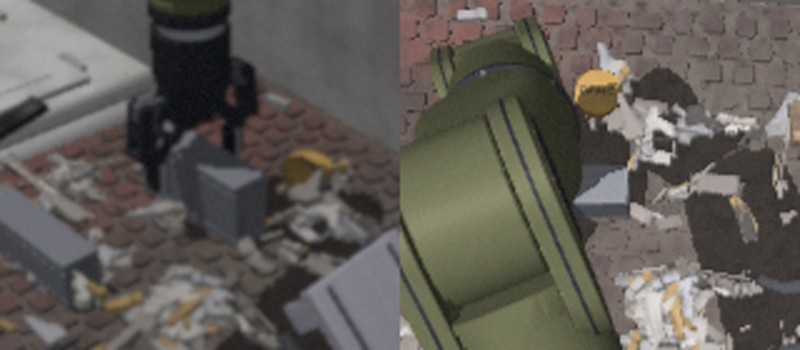

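The fingers straddle the tall block (left panel, around (190,160)). Closing the gripper.

```bash
python3 -m jog '[[[0,0,0,0.2,-0.1,-0.3,3],[0,0,0,0,0,0,3],[0,0,0,0,0,0,3],[0,0,0,0,0,0,3],[0,0,0,0,0,0,3],[0,0,0,0,0,0,3],[0,0,0,0,0,0,3]]]' 60; python3 -m jog '[[[0,0,0,0,0,-1,3],[0,0,0,0,0,-1,3],[0,0,0,0,0,-2,3],[0,0,0,0,0,-3,3],[0,0,0,0,0,0,3]]]'
```

```text
time: 3.3
tool_pos: [0.5934, 0.246, 0.0525]
tool_rot: [179.4, -0.3, 92.9]
force: [0.3, 0.5, -2.1]
opening: 0.0393
time: 3.8
tool_pos: [0.5921, 0.2449, 0.1256]
tool_rot: [179.5, -0.2, 92.8]
force: [0.9, 0.7, -5.1]
opening: 0.0398
```

```bash
python3 -m jog '[[[0,0,0,0,0,-3,3],[0,0,0,0,0,-3,3],[0,0,0,0,0,-1,3],[0,0,0,0,0,0,3]]]';  python3 - <<'E'
from h import *
from bench import cams,get_obs
for n in("scene","top"):
    d=cams.get_image(n);pickle.dump(d,open(n+"1.pkl","wb"))
d=pickle.load(open("scene1.pkl","rb"));a=d["color"][80:250,180:380,::-1]
cv2.imwrite("pics/g2.png",cv2.resize(a,(700,595),interpolation=cv2.INTER_CUBIC))
print(get_obs())
E
```

```text
time: 4.2
tool_pos: [0.5895, 0.2437, 0.1957]
tool_rot: [179.7, -0.1, 92.8]
force: [0.4, 0.5, -4.9]
opening: 0.0392
{'time': 4.3, 'qpos': array([-27.9543466 ,  43.88446304,   2.50006998,  91.08342338,
        -2.48021207,  45.00283412, -21.55582817]), 'qvel': array([-0.05541389,  1.0658745 , -0.14188772,  0.60747087, -0.05690667,
        0.18817916,  0.03161033]), 'tau': array([ 1.54299906e-02, -6.05030680e+01,  2.27687202e+00, -1.61653161e+01,
        6.54684892e-02, -1.94353852e-03,  4.41629627e-04]), 'tool_pos': array([0.58848253, 0.24328703, 0.19384761]), 'tool_rot': array([ 1.79931686e+02, -5.20908945e-02,  9.28444024e+01]), 'force': array([ 0.24494047,  0.41334464, -5.28926877]), 'wrist_torque': array([0.01797083, 0.01347233, 0.03078011]), 'opening': 0.03904759833214328}
```

View pics/g2.png

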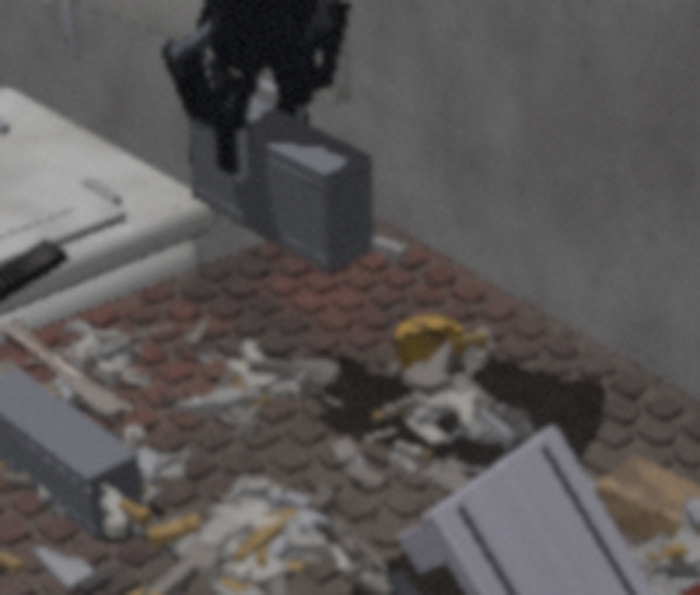

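```bash
python3 - <<'E'
from h import *
W=cloud(pickle.load(open("scene1.pkl","rb")))
m=np.zeros(W.shape[:2],np.uint8)
# end face & side in crop px /3.5 + (180,80)
f=lambda L:(np.array(L)/3.5+[180,80]).astype(int)
for nm,L in dict(end=[(335,180),(368,160),(368,240),(335,262)],side=[(250,140),(325,180),(325,258),(250,215)],top=[(275,140),(340,158),(325,170),(272,146)]).items():
    m[:]=0;cv2.fillPoly(m,[f(L)],1);m2=cv2.erode(m,np.ones((3,3),np.uint8)) if nm!="top" else m
    P=W[m2>0];P=P[np.isfinite(P[:,0])];c=np.median(P,0);P=P[np.linalg.norm(P-c,axis=1)<.08]
    U,s,V=np.linalg.svd(P-P.mean(0));print(nm,len(P),P.mean(0).round(4),V[2].round(3),"z",(np.percentile(P[:,2],[1,99])).round(4),"y",np.percentile(P[:,1],[1,99]).round(4))
# silhouettes: end face edge
E
```

```text
end 188 [0.6037 0.1672 0.1744] [-0.993  0.074  0.088] z [0.1519 0.2055] y [0.1558 0.1821]
side 386 [0.5729 0.1939 0.182 ] [0.999 0.036 0.002] z [0.1582 0.2062] y [0.1607 0.2283]
top 73 [0.5817 0.1823 0.2136] [-0.021 -0.013 -1.   ] z [0.2113 0.2151] y [0.1608 0.2117]
```

```bash
python3 go.py .4669 .0703 .18 98.6; python3 -m jog '[[[0,0,-0.05,0,0,0,3],[0,0,-0.05,0,0,0,3],[0,0,0,0,0,0,3]]]';python3 go.py .4669 .0703 .18 98.6
```

```text
t 4.3 pos [0.5885 0.2433 0.1938] rot [ 1.7993e+02 -5.0000e-02  9.2840e+01] F [ 0.2  0.4 -5.3] open 0.039
turn [ 0.001 -0.001 -0.1  ] shift now [-16.68 -13.     1.35] in goal axes [-15.29 -14.61   1.38]
time: 4.6
tool_pos: [0.5853, 0.2421, 0.1879]
tool_rot: [-179.5, 0.1, 98.8]
force: [0.1, -0.7, -5.3]
opening: 0.0392
t 4.6 pos [0.5853 0.2421 0.1879] rot [-1.7952e+02  1.1000e-01  9.8790e+01] F [ 0.1 -0.7 -5.3] open 0.0392
turn [-0.008  0.002  0.003] shift now [-15.17 -14.32   0.94] in goal axes [-15.22 -14.28   0.79]
```

```bash
python3 -m jog '[[[0,0,0,-2,-2,0,3],[0,0,0,-3,-3,0,3],[0,0,0,-3,-3,0,3],[0,0,0,-3,-2.5,0,3],[0,0,0,-2.5,-2,0,3],[0,0,0,-1.5,-1.5,0,3],[0,0,0,0,0,0,3]]]';python3 go.py .4669 .0703 .09 98.6
```

```text
time: 5.3
tool_pos: [0.4603, 0.0672, 0.181]
tool_rot: [-178.8, 0.1, 98.4]
force: [-0.1, -0.4, -6.1]
opening: 0.039
t 5.3 pos [0.4603 0.0672 0.181 ] rot [-1.7878e+02  1.1000e-01  9.8360e+01] F [-0.1 -0.4 -6.1] open 0.039
turn [-0.021  0.002 -0.004] shift now [0.23 0.89 9.09] in goal axes [0.21 0.69 9.1 ]
```

```bash
python3 -m jog '[[[-0.02,0,0,0.2,0.7,3,3],[0,0,0,0,0,3,3],[0,0,0,0,0,2.5,3],[0,0,0,0,0,0,3]]]';python3 go.py .4725 .034 .085 98.6; python3 - <<'E'
from h import *
from bench import cams
for n in("scene","top"):
    d=cams.get_image(n);pickle.dump(d,open(n+"2.pkl","wb"))
d=pickle.load(open("scene2.pkl","rb"));a=d["color"][130:330,230:430,::-1]
e=pickle.load(open("top2.pkl","rb"));b=e["color"][150:300,250:400,::-1]
cv2.imwrite("pics/g3.png",np.hstack([cv2.resize(a,(400,400),interpolation=cv2.INTER_CUBIC),cv2.resize(b,(400,400),interpolation=cv2.INTER_CUBIC)]))
E
```

```text
time: 5.7
tool_pos: [0.4698, 0.0708, 0.0925]
tool_rot: [179.7, 0.1, 98.0]
force: [-0.5, -0.3, -5.0]
opening: 0.0389
t 5.7 pos [0.4698 0.0708 0.0925] rot [1.7972e+02 6.0000e-02 9.8030e+01] F [-0.5 -0.3 -5. ] open 0.0389
turn [ 0.005  0.001 -0.01 ] shift now [-3.68 -0.25  0.76] in goal axes [-3.68 -0.28  0.75]
```

View pics/g3.png

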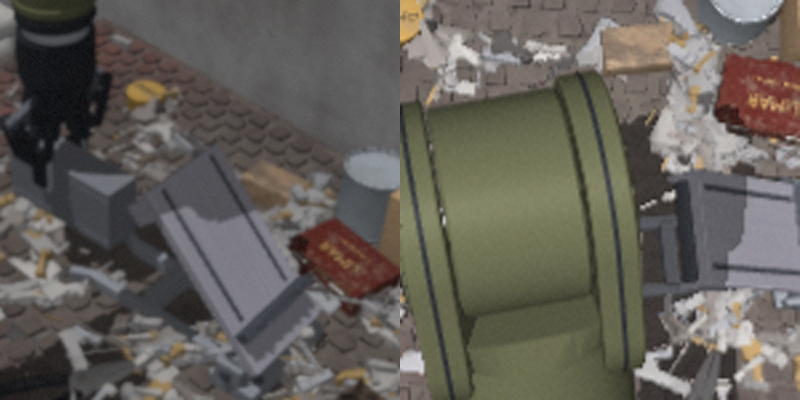

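```bash
python3 -m jog '[[[0,0,-0.01,-2,-0.2,0,3],[0,0,0,-1.6,0,0,3],[0,0,0,0,0,0.5,3],[0,0,0,0,0,0,3]]]';python3 go.py .4725 .034 .065 98.6; python3 - <<'E'
from h import *
from bench import cams
for n in("scene",):
    d=cams.get_image(n);pickle.dump(d,open(n+"2.pkl","wb"))
a=d["color"][170:300,240:400,::-1]
cv2.imwrite("pics/g4.png",cv2.resize(a,(738,600),interpolation=cv2.INTER_CUBIC))
E
```

```text
time: 6.2
tool_pos: [0.4785, 0.0365, 0.0941]
tool_rot: [178.9, -0.0, 98.7]
force: [-0.2, 0.3, -6.0]
opening: 0.0392
t 6.2 pos [0.4785 0.0365 0.0941] rot [ 1.7895e+02 -1.0000e-02  9.8700e+01] F [-0.2  0.3 -6. ] open 0.0392
turn [ 0.018 -0.     0.002] shift now [-0.16 -0.68  2.89] in goal axes [-0.16 -0.63  2.91]
```

View pics/g4.png

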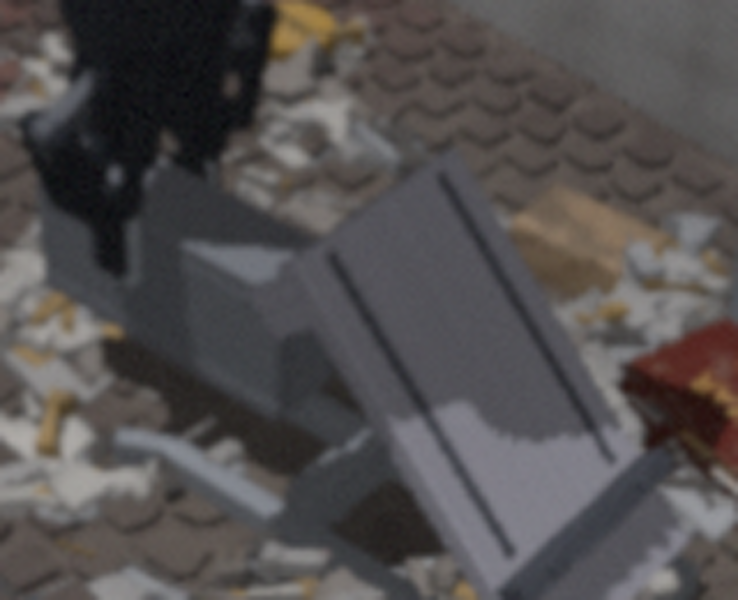

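```bash
python3 -m jog '[[[0.015,0,0,-0.1,-0.5,1,3],[0,0,0,0,0,0.5,3],[0,0,0,0,0,0,3],[0,0,0,0,0,0,3]]]';python3 go.py .4725 .034 .055 98.6
```

```text
time: 6.65
tool_pos: [0.474, 0.0375, 0.0784]
tool_rot: [179.8, -0.1, 98.9]
force: [0.1, 1.2, -4.2]
opening: 0.0394
t 6.65 pos [0.474  0.0375 0.0784] rot [ 1.7978e+02 -8.0000e-02  9.8920e+01] F [ 0.1  1.2 -4.2] open 0.0394
turn [ 0.004 -0.001  0.006] shift now [-0.33 -0.21  2.34] in goal axes [-0.32 -0.2   2.34]
```

```bash
python3 -m jog '[[[0,0,0,-0.2,-0.2,1,3],[0,0,0,0,0,0.5,3],[0,0,0,0,0,0.4,3],[0,0,0,0,0,0,3]]]';python3 go.py .4725 .034 .053 98.6
```

```text
time: 7.05
tool_pos: [0.4722, 0.0355, 0.0574]
tool_rot: [179.8, -0.1, 99.0]
force: [-0.2, -0.3, -5.9]
opening: 0.0394
t 7.05 pos [0.4722 0.0355 0.0574] rot [ 1.7979e+02 -9.0000e-02  9.8960e+01] F [-0.2 -0.3 -5.9] open 0.0394
turn [ 0.004 -0.002  0.006] shift now [-0.15  0.    0.44] in goal axes [-0.15  0.    0.44]
```

```bash
python3 -m jog '[[[0,0,0,0,0,0.3,3],[0,0,0,0,0,0.2,3],[0,0,0,0,0,0.1,3],[0,0,0,0,0,0,3]]]';python3 go.py .4725 .034 .053 98.6;  python3 - <<'E'
from h import *
from bench import cams
for n in("scene",):
    d=cams.get_image(n);pickle.dump(d,open(n+"2.pkl","wb"))
a=d["color"][170:300,240:400,::-1]
cv2.imwrite("pics/g5.png",cv2.resize(a,(738,600),interpolation=cv2.INTER_CUBIC))
E
```

```text
time: 7.45
tool_pos: [0.4726, 0.0355, 0.0528]
tool_rot: [179.7, -0.1, 99.0]
force: [0.3, 0.4, -4.6]
opening: 0.0394
t 7.45 pos [0.4726 0.0355 0.0528] rot [ 1.7968e+02 -8.0000e-02  9.8950e+01] F [ 0.3  0.4 -4.6] open 0.0394
turn [ 0.006 -0.001  0.006] shift now [-0.15 -0.03 -0.02] in goal axes [-0.15 -0.03 -0.02]
```

View pics/g5.png

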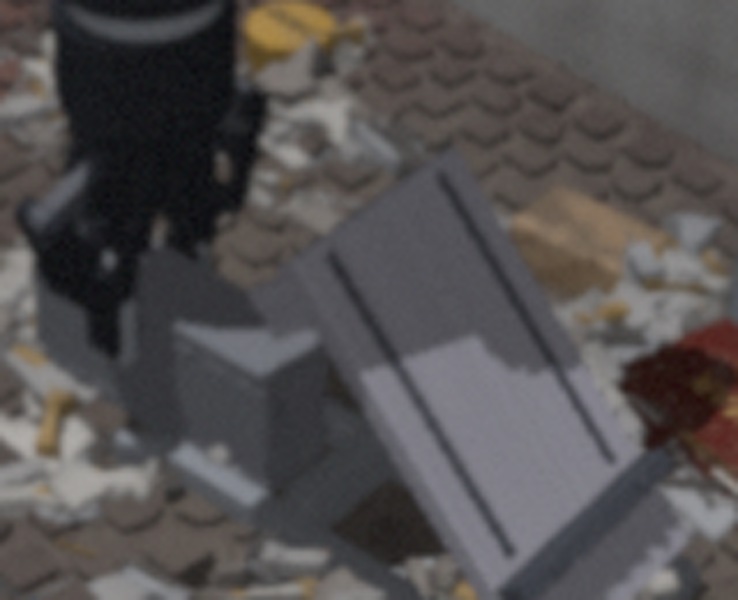

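```bash
python3 -m jog '[[[0,0,0,0,0,0.2,3],[0,0,0,0,0,0.1,3],[0,0,0,0,0,0.0,3]]]';python3 go.py .4735 .0325 .053 98.6; python3 -m jog '[[[0,0,0,0,0,0.2,3],[0,0,0,0,0,0,3]]]'
```

```text
time: 7.8
tool_pos: [0.4727, 0.0354, 0.0526]
tool_rot: [179.5, -0.1, 98.9]
force: [-0.2, -0.1, -5.5]
opening: 0.0392
t 7.8 pos [0.4727 0.0354 0.0526] rot [ 1.7955e+02 -7.0000e-02  9.8940e+01] F [-0.2 -0.1 -5.5] open 0.0392
turn [ 0.008 -0.001  0.006] shift now [-0.3   0.03 -0.04] in goal axes [-0.3   0.04 -0.04]
time: 8.0
tool_pos: [0.473, 0.0354, 0.0527]
tool_rot: [179.4, -0.1, 98.9]
force: [-0.8, -0.1, -5.1]
opening: 0.0392
```

```bash
python3 -m jog '[[[0,0,0,0,0,0.4,3],[0,0,0,0,0,0,3]]]';python3 -m jog '[[[0,0,0,0,0,0.5,3]]]';python3 -m jog '[[[0,0,0,0,0,0.0,3]]]'
```

```text
time: 8.2
tool_pos: [0.4736, 0.0352, 0.0532]
tool_rot: [179.2, -0.0, 98.9]
force: [0.7, 0.2, -6.0]
opening: 0.0393
time: 8.3
tool_pos: [0.4743, 0.0352, 0.0519]
tool_rot: [179.0, 0.0, 98.9]
force: [-10.1, 2.0, 87.6]
opening: 0.0395
time: 8.4
tool_pos: [0.4748, 0.0353, 0.053]
tool_rot: [178.9, 0.0, 98.9]
force: [0.4, 0.0, -5.6]
opening: 0.039
```

```bash
python3 -m jog '[[[0.015,0,0,0,0,0,3],[0,0,0,0,0,0,3]]]' 20;python3 -m jog '[[[0,0,0,-0.5,0,0,3],[0,0,0,-0.3,0,0,3]]]';python3 -m jog '[[[0,0,0,-0.3,0,0,3]]]';python3 go.py .4753 .0159 .053 98.6
```

```text
time: 8.6
tool_pos: [0.4752, 0.0353, 0.0523]
tool_rot: [179.8, 0.0, 98.9]
force: [0.8, -0.1, 4.5]
opening: 0.0395
time: 8.8
tool_pos: [0.476, 0.033, 0.0523]
tool_rot: [179.8, -0.4, 99.3]
force: [-3.0, 6.3, 10.4]
opening: 0.039
time: 8.9
tool_pos: [0.476, 0.0326, 0.0523]
tool_rot: [179.8, -0.6, 99.5]
force: [-3.4, 7.3, 10.7]
opening: 0.039
t 8.9 pos [0.476  0.0326 0.0523] rot [179.82  -0.56  99.46] F [-3.4  7.3 10.7] open 0.039
turn [ 0.003 -0.01   0.015] shift now [-1.63 -0.34 -0.09] in goal axes [-1.64 -0.32 -0.07]
```

```bash
python3 -m jog '[[[0,-0.01,0.015,-0.5,-0.1,-0.15,3],[0,0,0,-0.5,-0.1,-0.1,3]]]';python3 -m jog '[[[0,0,0,-0.5,0,-0.1,3]]]';python3 -m jog '[[[0,0,0,-0.5,0,-0.1,3]]]';python3 go.py .4753 .0159 .053 98.6
```

```text
time: 9.1
tool_pos: [0.4753, 0.0235, 0.0535]
tool_rot: [179.9, -0.1, 98.7]
force: [0.6, 0.7, -4.5]
opening: 0.0393
time: 9.2
tool_pos: [0.4756, 0.0183, 0.0539]
tool_rot: [180.0, -0.1, 98.7]
force: [-3.4, 15.8, 3.9]
opening: 0.0392
time: 9.3
tool_pos: [0.4754, 0.018, 0.0544]
tool_rot: [-180.0, -0.5, 98.9]
force: [-4.9, 22.6, 1.8]
opening: 0.0395
t 9.3 pos [0.4754 0.018  0.0544] rot [-179.96   -0.46   98.94] F [-4.9 22.6  1.8] open 0.0395
turn [-0.001 -0.008  0.006] shift now [-0.2  -0.04  0.14] in goal axes [-0.2  -0.04  0.14]
```

```bash
python3 -m jog '[[[0,0,0,-0.1,0,0.1,3],[0,0,0,-0.1,0,0.1,3]]]';python3 -m jog '[[[0,0,0,-0.1,0,0,5],[0,0,0,0,0,0,6],[0,0,0,0,0,0,8.5],[0,0,0,0,0,0,8.5],[0,0,0,0,0,0,8.5]]]';python3 go.py .4753 .0159 .15 98.6;python3 - <<'E'
from h import *
from bench import cams
for n in("scene",):
    d=cams.get_image(n);pickle.dump(d,open(n+"2.pkl","wb"))
a=d["color"][170:300,240:400,::-1]
cv2.imwrite("pics/g6.png",cv2.resize(a,(738,600),interpolation=cv2.INTER_CUBIC))
E
```

```text
time: 9.5
tool_pos: [0.475, 0.0185, 0.0523]
tool_rot: [-179.9, -0.7, 99.1]
force: [-3.9, 5.3, 20.4]
opening: 0.0392
time: 10.0
tool_pos: [0.4765, 0.0132, 0.0525]
tool_rot: [-180.0, -0.5, 98.8]
force: [0.9, -0.2, -0.4]
opening: 0.0849
t 10.0 pos [0.4765 0.0132 0.0525] rot [-180.     -0.45   98.82] F [ 0.9 -0.2 -0.4] open 0.0849
turn [-0.    -0.008  0.004] shift now [ 0.37 -0.08 -9.75] in goal axes [ 0.29 -0.08 -9.75]
```

View pics/g6.png

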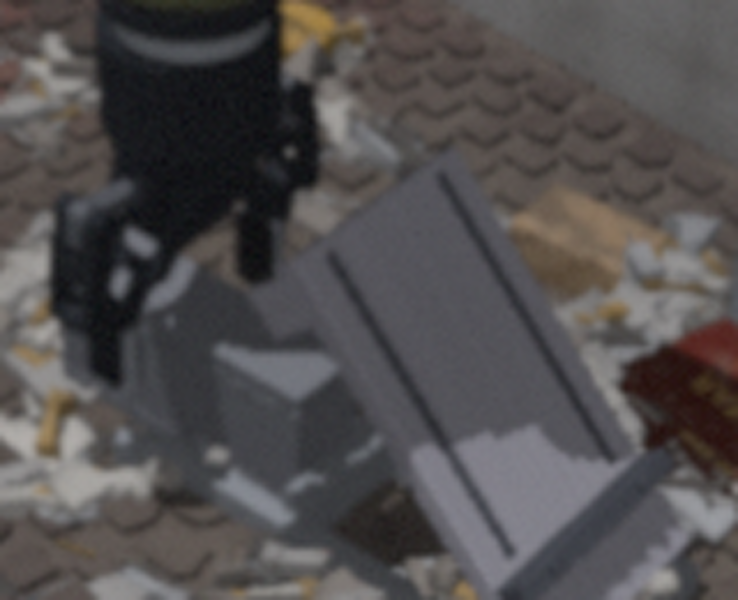

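```bash
python3 -m jog '[[[0,0.008,0,0.2,-0.1,-3,8.5],[0,0,0,1,0,-4,8.5],[0,0,0,3,0,-3,8.5],[0,0,0,4.5,0,0,8.5],[0,0,0,4.5,0,0,8.5],[0,0,0,4.5,0,0,8.5],[0,0,0,4.5,0,0,8.5],[0,0,0,0,0,0,8.5]]]';python3 - <<'E'
from h import *
from bench import cams
d=cams.get_image("top");pickle.dump(d,open("top3.pkl","wb"))
cv2.imwrite("pics/t3.png",cv2.resize(d["color"][200:280,280:420,::-1],None,fx=5.6,fy=5.6,interpolation=cv2.INTER_CUBIC))
d=cams.get_image("scene");pickle.dump(d,open("scene3.pkl","wb"))
cv2.imwrite("pics/s3.png",cv2.resize(d["color"][170:290,250:410,::-1],(800,600),interpolation=cv2.INTER_CUBIC))
E
```

```text
time: 10.85
tool_pos: [0.4432, 0.238, 0.1597]
tool_rot: [179.8, -1.1, 98.4]
force: [0.2, 0.4, 0.1]
opening: 0.0852
```

View pics/t3.png

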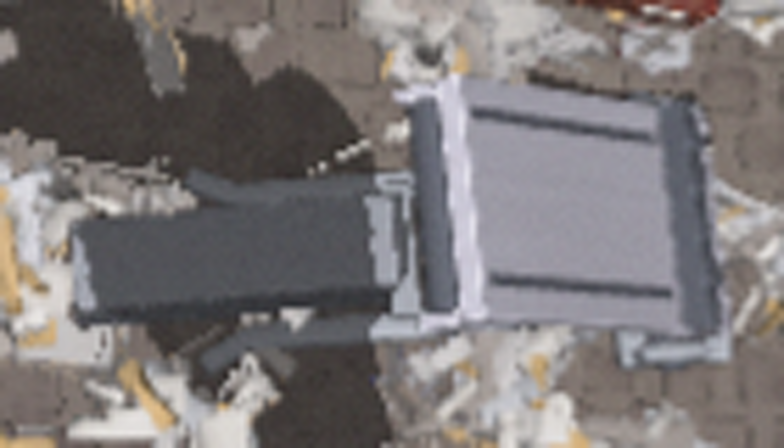

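View pics/s3.png

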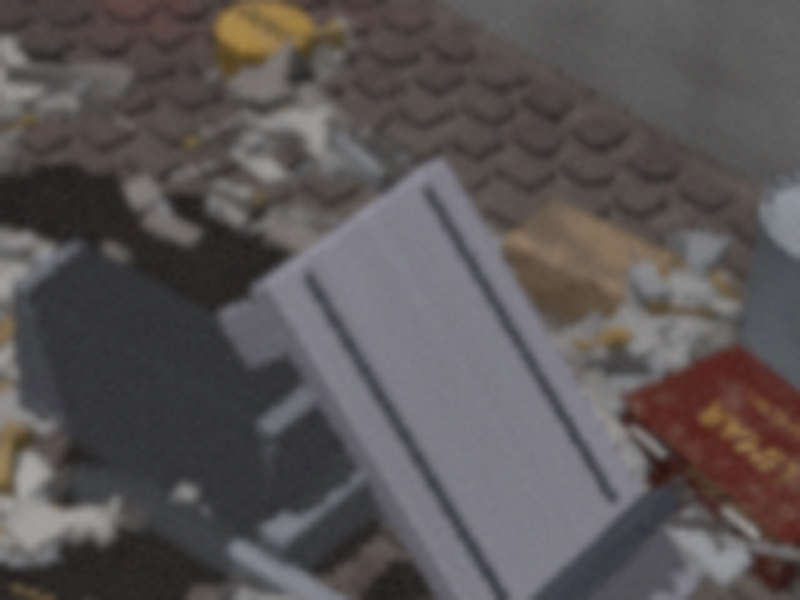

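```bash
python3 - <<'E'
from fit2 import *
W=cloud(pickle.load(open("top3.pkl","rb")));
m=(abs(W[...,2]-.072)<.007)&(W[...,0]>.42)&(W[...,0]<.53)&(W[...,1]>-.085)&(W[...,1]<.1)
nl,lab,st,c=cv2.connectedComponentsWithStats(m.astype(np.uint8));i=1+st[1:,4].argmax()
Q=W[lab==i];rr=cv2.minAreaRect((Q[:,:2]*1000).astype(np.float32));print(rr,len(Q))
b=np.cos(p[2]),np.sin(p[2]);D=np.array(rr[0])/1000-p[:2];print("base xy",D@[b[0],b[1]],D@[-b[1],b[0]])
L=np.array([[x,y,.07] for x,y in((.02,.122),(-.02,.122),(.02,.262),(-.02,.262))])
print(((proj(dt,T(p,L))+.5-[280,200])*5.6).round(0))
L[:,2]=.028;L[:,0]*=1.3;print("bar",((proj(dt,T(p,L[:2]))+.5-[280,200])*5.6).round(0))
E
```

```text
[ 0.50276566 -0.18967308] 7.357026468767723 [[-0.33  0.69]
 [-0.27 -0.44]
 [ 0.61  0.06]
 [-0.01 -0.3 ]]
[ 0.50683817 -0.18873912] 8.760669704773361 [ 0.7894023  -0.0727069  -0.0053646  -0.00190237  0.16046565]
[[-0.5 -0.3]
 [ 0.5 -0.4]
 [-0.3  0.4]
 [ 0.9  0.5]
 [-0.7  1. ]
 [-0.1 -0.2]
 [ 0.2 -0.3]
 [ 0.1 -0.7]] [[-0.1 -0.2]
 [-0.1  0.3]
 [ 1.  -0.3]
 [-0.8 -0. ]]
mouth [[ 0.4787 -0.0059  0.    ]
 [ 0.4753  0.0158  0.    ]
 [ 0.4883 -0.0682  0.    ]
 [ 0.4776  0.001   0.035 ]
 [ 0.4611  0.1078  0.    ]]
((478.2544250488281, 2.6183547973632812), (40.53142547607422, 140.1493377685547), 8.897637367248535) 931
base xy 0.0008948998626639478 0.19347845847629241
[[394. 193.]
 [405. 284.]
 [ 73. 221.]
 [ 81. 312.]]
bar [[382. 196.]
 [395. 311.]]
```

```bash
python3 -m jog '[[[0,0.02,0,-3,0,0,3.4],[0,0,0,-4,0,0,3.4],[0,0,0,-4,0,0,3.4],[0,0,0,-1,0,0,3.4],[0,0,0,0,0,0,3.4]]]';python3 go.py .462 .1077 .04 98.9
```

```text
time: 11.45
tool_pos: [0.4608, 0.1, 0.1552]
tool_rot: [-179.9, -1.6, 97.4]
force: [-0.3, 1.2, -0.1]
opening: 0.0341
t 11.45 pos [0.4608 0.1    0.1552] rot [-179.91   -1.63   97.4 ] F [-0.3  1.2 -0.1] open 0.0341
turn [-0.001 -0.028 -0.026] shift now [ 0.42  0.24 11.54] in goal axes [ 0.74  0.24 11.52]
```

```bash
python3 -m jog '[[[0,-0.028,-0.026,0.8,0.2,2,3.4],[0,0,0,0.2,0,3,3.4],[0,0,0,0,0,3,3.4],[0,0,0,0,0,2,3.4],[0,0,0,0,0,1,3.4],[0,0,0,0,0,0,3.4]]]';python3 go.py .4655 .085 .04 98.9
```

```text
time: 12.05
tool_pos: [0.4632, 0.1118, 0.0429]
tool_rot: [179.8, -0.1, 98.7]
force: [0.5, -1.3, 0.4]
opening: 0.0337
t 12.05 pos [0.4632 0.1118 0.0429] rot [ 1.7979e+02 -6.0000e-02  9.8740e+01] F [ 0.5 -1.3  0.4] open 0.0337
turn [ 0.004 -0.001 -0.003] shift now [-2.69 -0.18  0.28] in goal axes [-2.68 -0.19  0.29]
```

```bash
python3 -m jog '[[[0,0,0,-1,-0.1,0,3.4],[0,0,0,-0.7,0,0,3.4]]]';python3 -m jog '[[[0,0,0,-0.4,0,0,3.4]]]';python3 -m jog '[[[0,0,0,-0.4,0,0,3.4]]]';python3 -m jog '[[[0,0,0,-0.4,0,0,3.4]]]';python3 go.py .4655 .085 .04 98.9
```

```text
time: 12.25
tool_pos: [0.4652, 0.0953, 0.0439]
tool_rot: [179.7, -0.1, 98.9]
force: [0.3, -0.3, 0.4]
opening: 0.0341
time: 12.35
tool_pos: [0.4664, 0.0901, 0.0448]
tool_rot: [179.6, -0.1, 98.8]
force: [0.3, 0.6, -0.1]
opening: 0.0336
time: 12.45
tool_pos: [0.4675, 0.0854, 0.0455]
tool_rot: [179.6, -0.1, 98.7]
force: [0.3, 0.0, 0.3]
opening: 0.0337
time: 12.55
tool_pos: [0.4685, 0.0842, 0.0461]
tool_rot: [179.4, -0.3, 98.9]
force: [-2.7, 15.6, 3.2]
opening: 0.0341
t 12.55 pos [0.4685 0.0842 0.0461] rot [179.43  -0.31  98.85] F [-2.7 15.6  3.2] open 0.0341
turn [ 0.01  -0.005 -0.001] shift now [ 0.13 -0.29  0.61] in goal axes [ 0.13 -0.28  0.61]
```

```bash
python3 -m jog '[[[0.005,0,0,-0.4,-0.1,0,3.4]]]';python3 -m jog '[[[0,0,0,-0.5,-0.1,0,3.4]]]'
```

```text
time: 12.65
tool_pos: [0.4683, 0.084, 0.0467]
tool_rot: [179.6, -0.6, 99.1]
force: [-1.7, 11.9, 1.2]
opening: 0.0339
time: 12.75
tool_pos: [0.4683, 0.0841, 0.0471]
tool_rot: [179.4, -1.0, 99.3]
force: [-3.3, 14.4, 2.5]
opening: 0.0338
```

The block is home: I pushed it with about 14 N and it didn't move. I'll retreat and set up to tip the plate.

```bash
python3 -m jog '[[[0,-0.015,0,1.5,0,-1,3.4],[0,0,0,1,0,-4,3.4],[0,0,0,0,0,-5,0],[0,0,0,0,0,-5,0],[0,0,0,0,0,-4,0],[0,0,0,0,0,0,0]]]' 20;python3 go.py .4939 -.1052 .23 98.6
```

```text
time: 13.35
tool_pos: [0.4629, 0.1094, 0.2455]
tool_rot: [179.3, -0.3, 99.5]
force: [0.5, -0.7, -0.5]
opening: 0.0001
t 13.35 pos [0.4629 0.1094 0.2455] rot [179.33  -0.32  99.45] F [ 0.5 -0.7 -0.5] open 0.0001
turn [ 0.012 -0.006  0.015] shift now [-21.68  -0.48   1.42] in goal axes [-21.68  -0.14   1.55]
```

```bash
python3 -m jog '[[[0.012,-0.005,0.015,-3,-0.1,0,0],[0,0,0,-4,0,0,0],[0,0,0,-4.5,0,0,0],[0,0,0,-4.5,0,0,0],[0,0,0,-3.5,0,0.3,0],[0,0,0,-2,0,0.3,0],[0,0,0,0,0,0,0]]]';python3 go.py .4939 -.1052 .185 98.6
```

```text
time: 14.05
tool_pos: [0.4949, -0.112, 0.2397]
tool_rot: [179.8, -0.1, 98.7]
force: [-0.4, 0.3, -0.9]
opening: -0.0001
t 14.05 pos [ 0.4949 -0.112   0.2397] rot [ 1.7981e+02 -5.0000e-02  9.8720e+01] F [-0.4  0.3 -0.9] open -0.0001
turn [ 0.003 -0.001  0.002] shift now [ 0.68 -0.01  5.47] in goal axes [0.68 0.   5.47]
```

```bash
python3 -m jog '[[[0,0,0,0.6,0,2,0],[0,0,0,0,0,2,0],[0,0,0,0,0,1,0],[0,0,0,0,0,0.4,0],[0,0,0,0,0,0,0]]]';python3 go.py .4939 -.1052 .180 98.6; python3 - <<'E'
from h import *
from bench import cams
d=cams.get_image("scene")
cv2.imwrite("pics/s4.png",cv2.resize(d["color"][120:290,250:450,::-1],(800,680))[:600])
E
```

```text
time: 14.55
tool_pos: [0.4928, -0.103, 0.1839]
tool_rot: [179.9, -0.2, 98.8]
force: [-0.2, 0.4, 0.6]
opening: -0.0002
t 14.55 pos [ 0.4928 -0.103   0.1839] rot [179.86  -0.2   98.79] F [-0.2  0.4  0.6] open -0.0002
turn [ 0.003 -0.003  0.003] shift now [-0.24  0.07  0.39] in goal axes [-0.24  0.07  0.39]
```

View pics/s4.png

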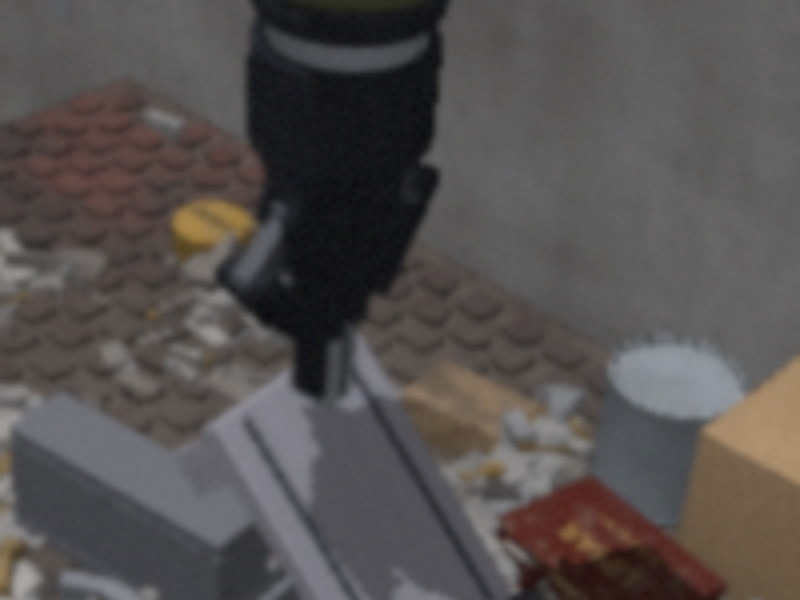

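```bash
python3 -m jog '[[[0,0,0,0,0,0.4,0],[0,0,0,0,0,0.4,0]]]';for i in 1; do python3 -m jog '[[[0,0,0,0.1,0,0.3,0]]]'; python3 -m jog '[[[0,0,0,0.2,0,0.4,0]]]'; python3 -m jog '[[[0,0,0,0.3,0,0.4,0]]]'; done
```

```text
time: 14.8
tool_pos: [0.4943, -0.1027, 0.1773]
tool_rot: [179.6, -0.1, 98.8]
force: [0.3, -0.2, -0.4]
opening: -0.0002
time: 14.9
tool_pos: [0.4945, -0.1019, 0.1744]
tool_rot: [179.6, -0.1, 98.8]
force: [-0.8, -0.9, 2.2]
opening: 0.0001
time: 15.0
tool_pos: [0.4947, -0.1003, 0.1707]
tool_rot: [179.5, -0.1, 98.8]
force: [-1.1, -1.9, 2.3]
opening: 0.0
time: 15.1
tool_pos: [0.4945, -0.0974, 0.1667]
tool_rot: [179.5, -0.0, 98.7]
force: [-0.1, -0.4, 1.9]
opening: -0.0003
```

```bash
python3 -m jog '[[[0,0,0,0.45,0,0.4,0],[0,0,0,0.45,0,0.4,0],[0,0,0,0.4,0,0.4,0]]]'; python3 -m jog '[[[0,0,0,0.4,0,0.4,0],[0,0,0,0.4,0,0.4,0],[0,0,0,0.4,0,0.4,0]]]'
```

```text
time: 15.4
tool_pos: [0.4925, -0.0836, 0.1539]
tool_rot: [179.4, -0.0, 98.7]
force: [-0.5, -1.7, 1.7]
opening: 0.0002
time: 15.7
tool_pos: [0.4907, -0.0712, 0.1405]
tool_rot: [179.4, 0.0, 98.7]
force: [-0.2, -2.3, 1.2]
opening: 0.0001
```

```bash
python3 go.py .4872 -.0609 .1214 98.6
```

```text
t 15.7 pos [ 0.4907 -0.0712  0.1405] rot [1.7944e+02 2.0000e-02 9.8710e+01] F [-0.2 -2.3  1.2] open 0.0001
turn [0.01  0.    0.002] shift now [ 1.08 -0.21  1.91] in goal axes [ 1.08 -0.2   1.91]
```

```bash
python3 -m jog '[[[0.01,0,0,0.25,-0.1,0.4,0],[0,0,0,0.25,0,0.4,0],[0,0,0,0.25,0,0.3,0]]]'; python3 -m jog '[[[0,0,0,0.2,0,0.3,0]]]';python3 -m jog '[[[0,0,0,0.15,0,0.3,0]]]';python3 -m jog '[[[0,0,0,0.1,0,0.3,0]]]'; python3 go.py .4872 -.0609 .1214 98.6
```

```text
time: 16.0
tool_pos: [0.4889, -0.0625, 0.1283]
tool_rot: [-180.0, -0.0, 98.8]
force: [0.9, -2.4, 0.7]
opening: -0.0002
time: 16.1
tool_pos: [0.4886, -0.0604, 0.125]
tool_rot: [-180.0, -0.0, 98.8]
force: [-1.0, -1.2, 0.7]
opening: -0.0
time: 16.2
tool_pos: [0.4883, -0.0586, 0.1217]
tool_rot: [-180.0, -0.0, 98.8]
force: [-0.1, 0.2, 1.7]
opening: -0.0002
time: 16.3
tool_pos: [0.4883, -0.0575, 0.1191]
tool_rot: [-180.0, -0.0, 98.8]
force: [-3.7, -2.4, 40.8]
opening: -0.0003
t 16.3 pos [ 0.4883 -0.0575  0.1191] rot [-1.7999e+02 -1.0000e-02  9.8760e+01] F [-3.7 -2.4 40.8] open -0.0003
turn [-0.    -0.     0.003] shift now [-0.32 -0.16 -0.23] in goal axes [-0.32 -0.16 -0.23]
```

The plate is down on the block (the force rose sharply at the stop). I'll lift away and check it, then measure the hardwood.

```bash
python3 -m jog '[[[0,0,0,0,0,-1,0],[0,0,0,0,0,-4,8.5],[0,0,0,0,0,-5,8.5],[0,0,0,3,0,-4,8.5],[0,0,0,4.5,0,0,8.5],[0,0,0,4.5,0,0,8.5],[0,0,0,4.5,0,0,8.5],[0,0,0,4.5,0,0,8.5],[0,0,0,0,0,0,8.5]]]' 30; python3 - <<'E'
from h import *
from bench import cams
for n in("scene","top"):
    d=cams.get_image(n);pickle.dump(d,open(n+"4.pkl","wb"))
    W=cloud(d)
    P=W.reshape(-1,3);P=P[np.isfinite(P[:,0])]
    b=pickle.load(open("base.pkl","rb"));c,s=np.cos(b[2]),np.sin(b[2]);D=P[:,:2]-b[:2];lx=D@[c,s];ly=D@[-s,c]
    m=(abs(lx)<.025)&(ly>.04)&(ly<.13)&(P[:,2]>.04)&(P[:,2]<.15)
    k=np.polyfit(ly[m],P[m,2],1);r=P[m,2]-np.polyval(k,ly[m]);mm=np.where(m)[0][abs(r)<.004];k=np.polyfit(ly[mm],P[mm,2],1);print(n,"tilt",np.arctan(k[0]),len(mm))
e=pickle.load(open("top4.pkl","rb"));b=e["color"][140:290,270:430,::-1]
cv2.imwrite("pics/t4.png",cv2.resize(b,None,fx=5,fy=4,interpolation=cv2.INTER_CUBIC))
d=pickle.load(open("scene4.pkl","rb"));
cv2.imwrite("pics/s5.png",cv2.resize(d["color"][140:290,250:450,::-1],(800,600)))
E
```

```text
time: 17.2
tool_pos: [0.4548, 0.1585, 0.2655]
tool_rot: [-180.0, -0.3, 98.5]
force: [0.7, 0.1, -0.3]
opening: 0.0846
scene tilt 0.33081237937767183 1064
top tilt 0.34384310925760647 662
```

View pics/t4.png

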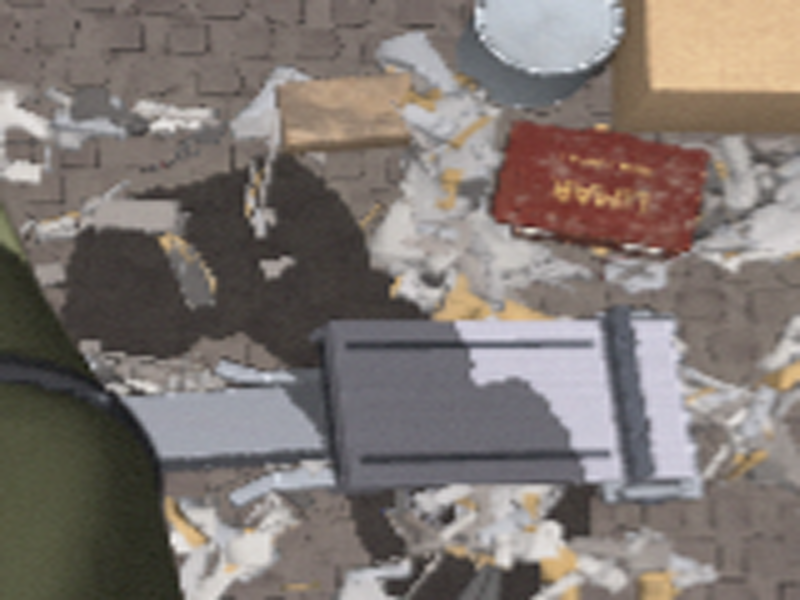

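View pics/s5.png

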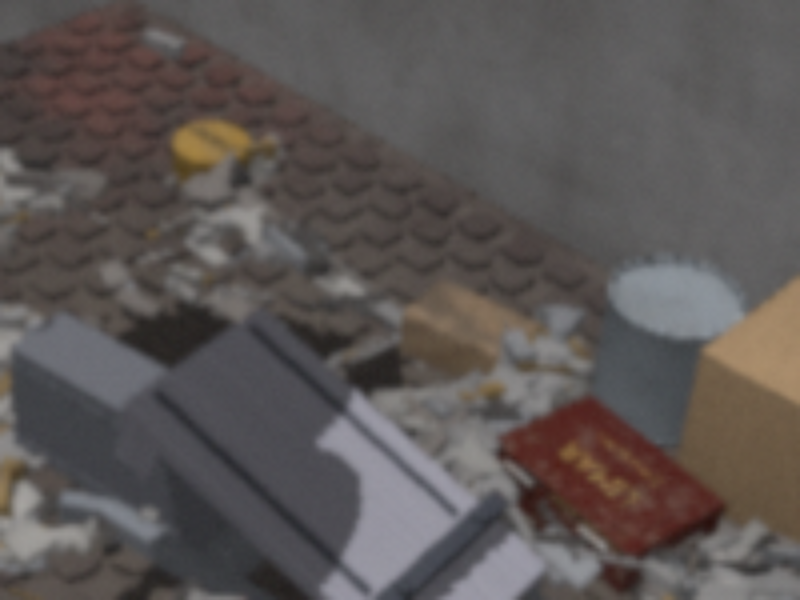

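```bash
python3 - <<'E'
from h import *
for n in("top","scene"):
  for k in("4","0"):
    d=pickle.load(open(n+k+".pkl","rb"));W=cloud(d)
    hsv=cv2.cvtColor(d["color"],cv2.COLOR_RGB2HSV)
    z=W[...,2]-(.002 if n=="top" else .003)
    m=(z>.024)&(z<.036)&(W[...,0]>.63)&(W[...,0]<.74)&(W[...,1]>-.1)&(W[...,1]<.06)
    nl,lab,st,c=cv2.connectedComponentsWithStats(m.astype(np.uint8))
    for i in range(1,nl):
        if st[i,4]<40: continue
        Q=W[lab==i];rr=cv2.minAreaRect((Q[:,:2]*1000).astype(np.float32));print(n,k,st[i],np.round(rr[0],1),np.round(rr[1],1),round(rr[2],1),"med",np.median(Q[:,:2],0).round(4),"z",np.median(Q[:,2]).round(4))
    o=d["depth"]
# heights round the can
W=cloud(pickle.load(open("top4.pkl","rb")));m=(W[...,2]>.05)&(W[...,0]>.6)&(W[...,0]<.8)&(W[...,1]>-.2)&(W[...,1]<.0)
Q=W[m];print("can etc", Q.min(0),Q.max(0))
E
```

```text
top 4 [325 149  40  29 510] [689.7 -44. ] [78.1 93.5] 24.6 med [ 0.6922 -0.0435] z 0.0309
top 4 [349 174  16  16 112] [651.5 -80.7] [40.9 38.7] 1.9 med [ 0.6472 -0.0841] z 0.0344
top 0 [325 149  38  29 501] [693.1 -42.5] [79.3 89.8] 18.5 med [ 0.6924 -0.0427] z 0.0306
top 0 [349 173  16  17 120] [652.4 -80.3] [42.1 39.5] 4.2 med [ 0.6471 -0.0842] z 0.035
scene 4 [350 210  47  23 384] [686.  -53.4] [ 76.4 103.7] 28.8 med [ 0.6869 -0.0415] z 0.0301
scene 4 [371 232  14  10  61] [653.6 -92.2] [42.9 15.5] 0.1 med [ 0.6532 -0.0943] z 0.0365
scene 0 [351 210  46  33 501] [684.8 -49.7] [109.2  99.7] 1.3 med [ 0.6807 -0.0521] z 0.031
can etc [ 0.61814153 -0.19991529  0.05006869] [ 0.79086794 -0.09179081  0.09857008]
```

```bash
python3 - <<'E'
from h import *
d=pickle.load(open("top0.pkl","rb"))
cv2.imwrite("pics/w.png",cv2.resize(d["color"][145:195,315:375,::-1],None,fx=12,fy=12,interpolation=cv2.INTER_CUBIC))
E
```

```text
(no output)
```

View pics/w.png

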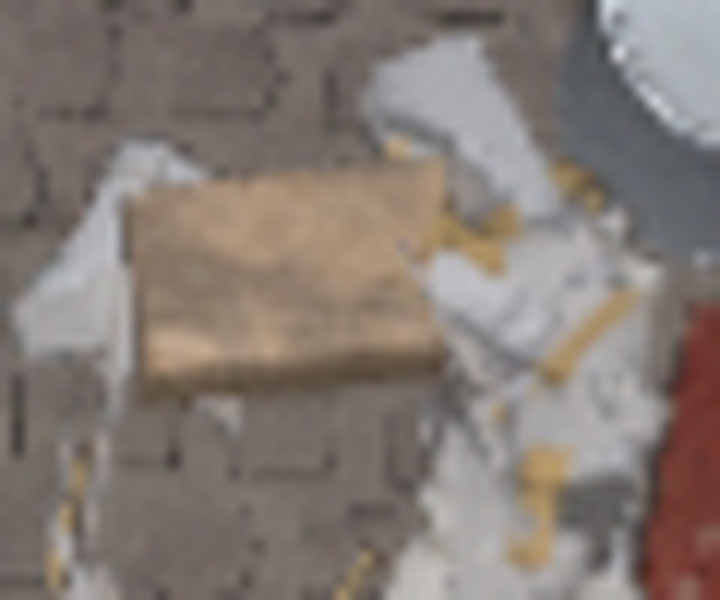

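```bash
python3 - <<'E'
from h import *
from scipy.optimize import least_squares
d=pickle.load(open("top0.pkl","rb"))
px=np.array([[130,195],[446,166],[448,352],[145,378]])/12+[315,145]-.5
L=np.array([[.021,.035],[.021,-.035],[-.021,-.035],[-.021,.035]])
def f(q):
    c,s=np.cos(q[2]),np.sin(q[2]);X=np.c_[q[0]+c*L[:,0]-s*L[:,1],q[1]+s*L[:,0]+c*L[:,1],0*L[:,0]+.03];return proj(d,X)-px
r=least_squares(lambda q:f(q).ravel(),[.69,-.04,0]);print(r.x[:2],np.degrees(r.x[2]),f(r.x).round(2))
E
```

```text
[ 0.68818499 -0.0338221 ] 8.040069957692525 [[-0.71 -0.36]
 [-0.11  0.16]
 [ 1.33  0.22]
 [-0.52 -0.03]]
```

```bash
python3 go.py .687 -.028 .16 98.5;python3 -m jog '[[[0,0,0,-3,4,0,8.5],[0,0,0,-3,4,0,8.5],[0,0,0,-3,4,0.5,8.5],[0,0,0,-3,4,0.5,8.5],[0,0,0,-3,2.5,1,8.5],[0,0,0,-3,1.5,1.5,8.5],[0,0,0,0,0,0,8.5]]]';python3 go.py .687 -.028 .16 98.5
```

```text
t 17.3 pos [0.4558 0.1518 0.2653] rot [-1.7993e+02 -6.0000e-02  9.8050e+01] F [ 0.8  0.5 -0.3] open 0.0852
turn [-0.001 -0.001 -0.008] shift now [-21.05  20.39  10.48] in goal axes [-21.2   20.21  10.53]
time: 18.0
tool_pos: [0.6782, -0.0182, 0.2254]
tool_rot: [-179.4, 0.4, 97.4]
force: [-1.1, -1.5, -0.5]
opening: 0.0851
t 18.0 pos [ 0.6782 -0.0182  0.2254] rot [-179.37    0.39   97.37] F [-1.1 -1.5 -0.5] open 0.0851
turn [-0.011  0.007 -0.02 ] shift now [-1.04  0.82  6.54] in goal axes [-1.1   0.73  6.54]
```

```bash
python3 -m jog '[[[-0.011,0.007,-0.02,-1,0.7,3,8.5],[0,0,0,0,0,3,8.5],[0,0,0,0,0,3,8.5],[0,0,0,0,0,2,8.5],[0,0,0,0,0,0,8.5]]]';python3 go.py .687 -.028 .028 98.5; python3 - <<'E'
from h import *
from bench import cams
d=cams.get_image("scene")
cv2.imwrite("pics/s6.png",cv2.resize(d["color"][120:270,290:490,::-1],(800,600)))
E
```

```text
time: 18.5
tool_pos: [0.6832, -0.042, 0.1111]
tool_rot: [-179.7, 0.2, 97.6]
force: [-1.0, -0.4, 0.0]
opening: 0.0848
t 18.5 pos [ 0.6832 -0.042   0.1111] rot [-179.74    0.23   97.59] F [-1.  -0.4  0. ] open 0.0848
turn [-0.005  0.004 -0.016] shift now [1.37 0.6  8.3 ] in goal axes [1.33 0.58 8.31]
```

View pics/s6.png

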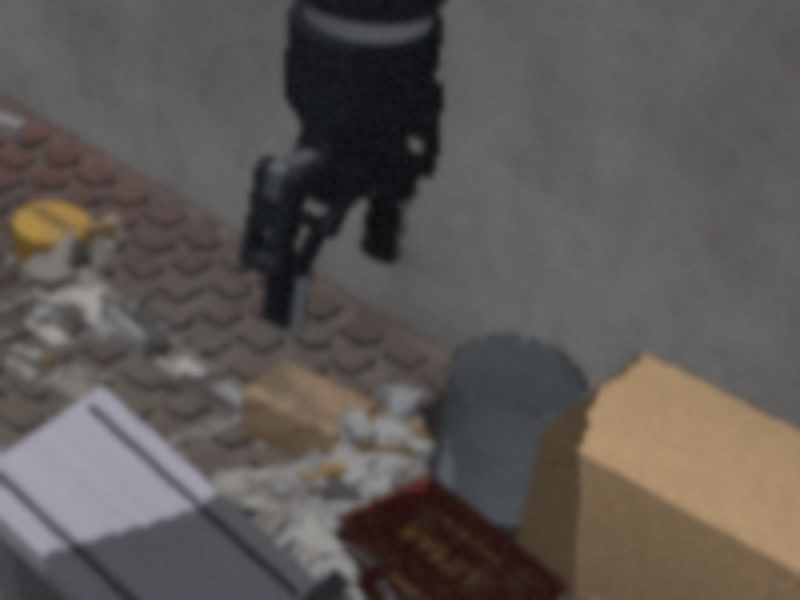

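```bash
python3 -m jog '[[[-0.005,0.004,-0.016,1.2,0.6,1.5,8.5],[0,0,0,0,0,1,8.5],[0,0,0,0,0,0,8.5],[0,0,0,0,0,0,8.5]]]';python3 go.py .687 -.028 .028 98.5
```

```text
time: 18.95
tool_pos: [0.691, -0.0292, 0.0895]
tool_rot: [179.5, 0.1, 98.5]
force: [0.2, 0.2, 0.3]
opening: 0.0849
t 18.95 pos [ 0.691  -0.0292  0.0895] rot [1.795e+02 6.000e-02 9.853e+01] F [0.2 0.2 0.3] open 0.0849
turn [0.009 0.001 0.   ] shift now [ 0.18 -0.43  6.15] in goal axes [ 0.18 -0.37  6.15]
```

```bash
python3 -m jog '[[[0.009,0,0,0.2,-0.4,2,8.5],[0,0,0,0,0,2,8.5],[0,0,0,0,0,1.2,8.5],[0,0,0,0,0,0.3,8.5],[0,0,0,0,0,0,8.5]]]';python3 go.py .687 -.028 .028 98.5; python3 - <<'E'
from h import *
from bench import cams
d=cams.get_image("scene")
cv2.imwrite("pics/s7.png",cv2.resize(d["color"][140:260,310:470,::-1],(800,600)))
E
```

```text
time: 19.45
tool_pos: [0.6874, -0.0274, 0.0324]
tool_rot: [179.9, 0.1, 98.5]
force: [0.1, -0.3, -0.4]
opening: 0.085
t 19.45 pos [ 0.6874 -0.0274  0.0324] rot [1.7993e+02 1.0000e-01 9.8550e+01] F [ 0.1 -0.3 -0.4] open 0.085
turn [0.001 0.002 0.001] shift now [-0.05 -0.05  0.44] in goal axes [-0.05 -0.05  0.44]
```

View pics/s7.png

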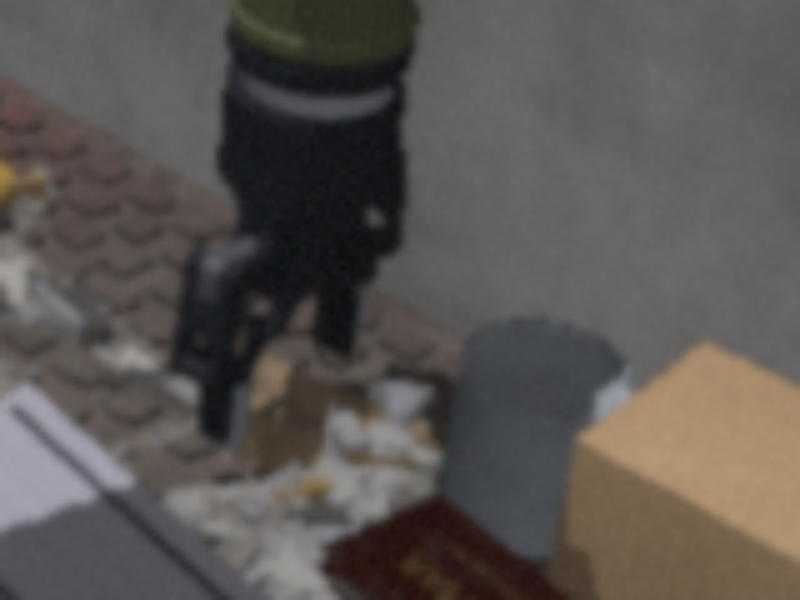

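```bash
python3 -m jog '[[[0,0,0,0,0,0.5,8.5],[0,0,0,0,0,0.4,8.5],[0,0,0,0,0,0,3.5],[0,0,0,0,0,0,3.5]]]' 30;python3 -m jog '[[[0,0,0,0,0,0,3.5],[0,0,0,0,0,0,3.5],[0,0,0,0,0,0,3.5],[0,0,0,0,0,0,3.5]]]'
```

```text
time: 19.9
tool_pos: [0.689, -0.0276, 0.0249]
tool_rot: [179.7, 0.1, 98.5]
force: [0.1, -0.8, 0.0]
opening: 0.0591
time: 20.3
tool_pos: [0.6893, -0.0277, 0.0255]
tool_rot: [179.7, 0.1, 98.5]
force: [0.1, 0.0, -0.7]
opening: 0.0416
```

```bash
python3 -m jog '[[[0,0,0,0,0,-1,3.5],[0,0,0,0,0,-3,3.5],[0,0,0,0,0,-4,3.5],[0,0,0,0,0,-4,3.5],[0,0,0,0,0,-4,3.5],[0,0,0,0,0,-2,3.5],[0,0,0,0,0,0,3.5]]]'; python3 - <<'E'
from h import *
from bench import cams
d=cams.get_image("scene");pickle.dump(d,open("scene6.pkl","wb"))
cv2.imwrite("pics/s8.png",cv2.resize(d["color"][80:230,310:470,::-1],(640,600)))
d=cams.get_image("top");pickle.dump(d,open("top6.pkl","wb"))
E
python3 - <<'E'
import numpy as np,pickle
q=pickle.load(open("base.pkl","rb"));th=.344
c,s=np.cos(q[2]),np.sin(q[2])
for up,off in((.0435,.02),(.0435,.0),(.041,0)):
    y=.03+up;z=.026+.0255+off
    by=y*np.cos(th)-z*np.sin(th);bz=.026+y*np.sin(th)+z*np.cos(th)
    print(up,off,[round(v,4) for v in(q[0]-s*by,q[1]+c*by,bz)])
from scipy.spatial.transform import Rotation as R
G=R.from_euler('xyz',[180,0,90+np.degrees(q[2])],degrees=True)*R.from_rotvec([0,th,0]);print(G.as_euler('xyz',degrees=True), G.as_matrix()[:,2])
E
```

```text
time: 21.0
tool_pos: [0.6874, -0.0274, 0.2146]
tool_rot: [179.8, 0.1, 98.5]
force: [0.1, -0.4, -0.3]
opening: 0.0412
0.0435 0.02 [np.float64(0.5), np.float64(-0.1442), np.float64(0.1181)]
0.0435 0.0 [np.float64(0.4989), np.float64(-0.1375), np.float64(0.0993)]
0.041 0 [np.float64(0.4993), np.float64(-0.1398), np.float64(0.0984)]
[180.         -19.70974815  98.7606697 ] [-0.05136651  0.33332073 -0.94141318]
```

View pics/s8.png

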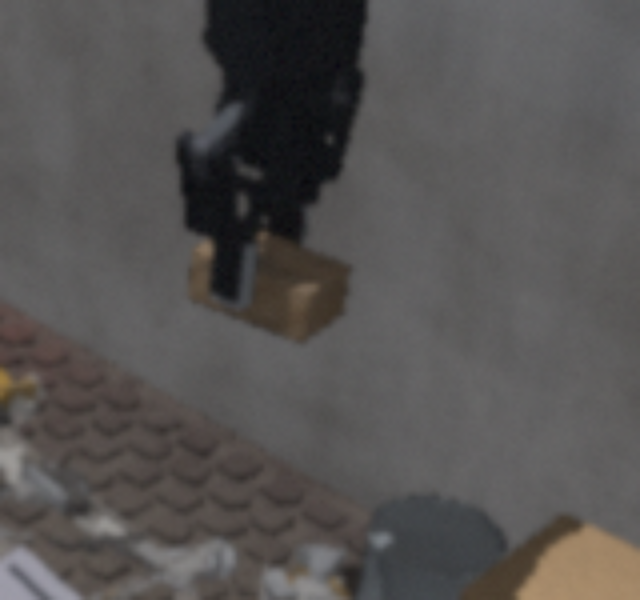

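```bash
python3 - <<'E'
from h import *
d=pickle.load(open("scene6.pkl","rb"));W=cloud(d);hsv=cv2.cvtColor(d["color"],cv2.COLOR_RGB2HSV)
m=np.linalg.norm(W-[.6874,-.0274,.205],axis=-1)<.075
m&=(hsv[...,1]>70)&(hsv[...,2]>45)
Q=W[m];D=Q-[.6874,-.0274,.2146];a=np.radians(8.5);c,s=np.cos(a),np.sin(a)
lx=D[:,0]*c+D[:,1]*s;ly=-D[:,0]*s+D[:,1]*c
print(len(Q));print("lx",np.percentile(lx,[1,5,50,95,99]).round(4));print("ly",np.percentile(ly,[1,3,10,50,90,97,99]).round(4));print("z",np.percentile(D[:,2],[1,5,50,95,99]).round(4))
# corners picked: crop x4 -> px
px=np.array([[300,340],[192,298],[350,268],[303,285]])/4+[310,80]-.5
K=np.array([[d["fx"],0,d["cx"]],[0,d["fy"],d["cy"]],[0,0,1]])
def f(q):
    # oy,oz offset of wood centre relative to TCP; yaw dy
    L=np.array([[-.021,-.035,-.015],[-.021,.035,-.015],[.021,-.035,.015],[-.021,-.035,.015]])
    cc,ss=np.cos(a+q[2]),np.sin(a+q[2])
    ctr=np.array([.6874-s*q[0],-.0274+c*q[0],.2146+q[1]])
    X=np.c_[ctr[0]+cc*L[:,0]-ss*L[:,1],ctr[1]+ss*L[:,0]+cc*L[:,1],ctr[2]+L[:,2]]
    return proj(d,X)-px
from scipy.optimize import least_squares
r=least_squares(lambda q:np.r_[f(q).ravel(),q[2]*20],[0,-.01,0]);print(r.x,f(r.x).round(1))
E
```

```text
419
lx [-0.0226 -0.0218 -0.0177  0.0136  0.0169]
ly [-0.0452 -0.0447 -0.0435 -0.0291  0.0147  0.021   0.0222]
z [-0.0204 -0.0191 -0.0019  0.0059  0.0066]
[-0.00868718 -0.00740791 -0.04193623] [[-0.2  1.1]
 [-1.7 -0.8]
 [ 0.9 -1.6]
 [ 0.8  1.4]]
```

```bash
cat > pp.py <<'E'
import numpy as np,pickle,sys
q=pickle.load(open("base.pkl","rb"));th=.344
c,s=np.cos(q[2]),np.sin(q[2])
up,off=float(sys.argv[1]),float(sys.argv[2])
y=.03+up;z=.026+.0255+off
by=y*np.cos(th)-z*np.sin(th);bz=.026+y*np.sin(th)+z*np.cos(th)
print(*[round(v,4) for v in(q[0]-s*by,q[1]+c*by,bz)],98.6,180,-19.7)
E
python3 pp.py .054 .08; python3 go.py $(python3 pp.py .054 .08)
```

```text
0.5015 -0.1544 0.1781 98.6 180 -19.7
t 21.1 pos [ 0.6856 -0.0273  0.211 ] rot [-1.7991e+02  7.0000e-02  9.8540e+01] F [ 0.6 -0.  -0.9] open 0.041
turn [-0.001  0.345 -0.001] shift now [ -9.83 -20.09   3.34] in goal axes [-10.35 -20.1   -0.2 ]
```

```bash
python3 -m jog '[[[0,0,0,-1,-3,0,3.5],[0,0,0,-1.5,-3.5,0,3.5],[0,0,0,-2,-4,0,3.5],[0,0,0,-2,-4,0,3.5],[0,0,0,-1.5,-3,0,3.5],[0,0,0,-1,-1.5,0,3.5],[0,0,0,0,0,0,3.5]]]'; python3 -m jog '[[[0,0.1,0,0,0,0,3.5],[0,0.1,0,0,0,0,3.5],[0,0.1,0,0,0,0,3.5],[0,0.04,0,0,0,0,3.5],[0,0,0,0,0,0,3.5]]]';python3 go.py $(python3 pp.py .054 .05)
```

```text
time: 21.8
tool_pos: [0.4944, -0.1452, 0.1978]
tool_rot: [-178.4, -0.5, 98.7]
force: [0.4, -0.2, -1.3]
opening: 0.0414
time: 22.3
tool_pos: [0.4961, -0.1378, 0.1924]
tool_rot: [-178.1, -21.2, 98.6]
force: [0.3, 0.1, -1.2]
opening: 0.0413
t 22.3 pos [ 0.4961 -0.1378  0.1924] rot [-178.06  -21.23   98.55] F [ 0.3  0.1 -1.2] open 0.0413
turn [-0.034 -0.027 -0.   ] shift now [-2.2   0.41  3.7 ] in goal axes [-2.1   0.29  3.76]
```

```bash
python3 -m jog '[[[-0.034,-0.027,0,-1,0.3,1,3.5],[0,0,0,-1,0,1.5,3.5],[0,0,0,0,0,1,3.5],[0,0,0,0,0,0,3.5]]]';python3 go.py $(python3 pp.py .054 .02);python3 - <<'E'
from h import *
from bench import cams
d=cams.get_image("scene");pickle.dump(d,open("scene7.pkl","wb"))
cv2.imwrite("pics/s9.png",cv2.resize(d["color"][140:290,270:430,::-1],(640,600)))
E
```

```text
time: 22.7
tool_pos: [0.5016, -0.1393, 0.149]
tool_rot: [180.0, -19.7, 98.9]
force: [-0.1, 0.2, -0.7]
opening: 0.0412
t 22.7 pos [ 0.5016 -0.1393  0.149 ] rot [179.95 -19.69  98.88] F [-0.1  0.2 -0.7] open 0.0412
turn [-0.001  0.     0.005] shift now [-0.42 -0.23  2.76] in goal axes [-0.42 -0.23  2.76]
```

View pics/s9.png

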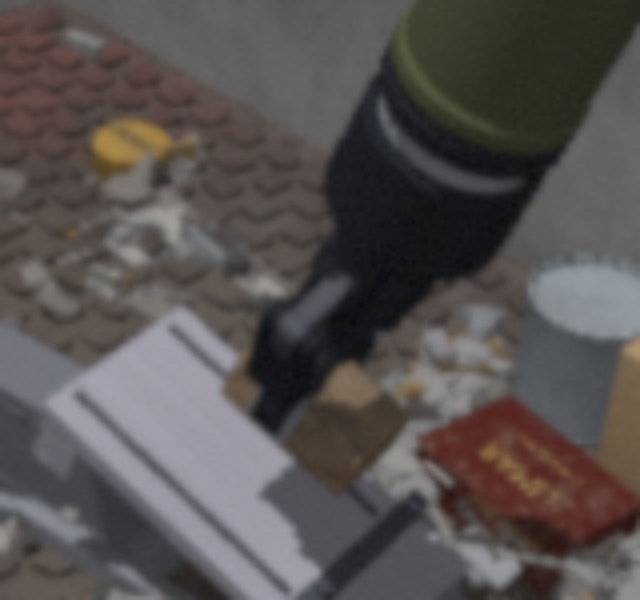

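```bash
python3 -m jog '[[[0,0,0.005,-0.4,-0.2,1.5,3.5],[0,0,0,0,0,1,3.5],[0,0,0,0,0,0.3,3.5],[0,0,0,0,0,0,3.5]]]';python3 go.py $(python3 pp.py .054 .005)
```

```text
time: 23.15
tool_pos: [0.5015, -0.1319, 0.123]
tool_rot: [179.8, -19.6, 98.9]
force: [-0.6, 0.5, -0.6]
opening: 0.0417
t 23.15 pos [ 0.5015 -0.1319  0.123 ] rot [179.77 -19.57  98.87] F [-0.6  0.5 -0.6] open 0.0417
turn [0.002 0.002 0.004] shift now [-0.23 -0.34  1.56] in goal axes [-0.24 -0.34  1.56]
```

```bash
python3 -m jog '[[[0,0,0.004,-0.2,-0.3,0.8,3.5],[0,0,0,0,0,0.5,3.5],[0,0,0,0,0,0.2,3.5],[0,0,0,0,0,0,3.5]]]' 20;python3 go.py $(python3 pp.py .054 0);python3 - <<'E'
from h import *
from bench import cams
d=cams.get_image("scene");pickle.dump(d,open("scene7.pkl","wb"))
cv2.imwrite("pics/s10.png",cv2.resize(d["color"][180:300,310:430,::-1],(600,600)))
E
```

```text
time: 23.55
tool_pos: [0.4987, -0.1292, 0.1081]
tool_rot: [179.7, -19.5, 98.6]
force: [-0.2, -0.8, -0.2]
opening: 0.0414
t 23.55 pos [ 0.4987 -0.1292  0.1081] rot [179.74 -19.5   98.64] F [-0.2 -0.8 -0.2] open 0.0414
turn [0.004 0.004 0.001] shift now [-0.02 -0.11  0.56] in goal axes [-0.02 -0.11  0.56]
```

View pics/s10.png

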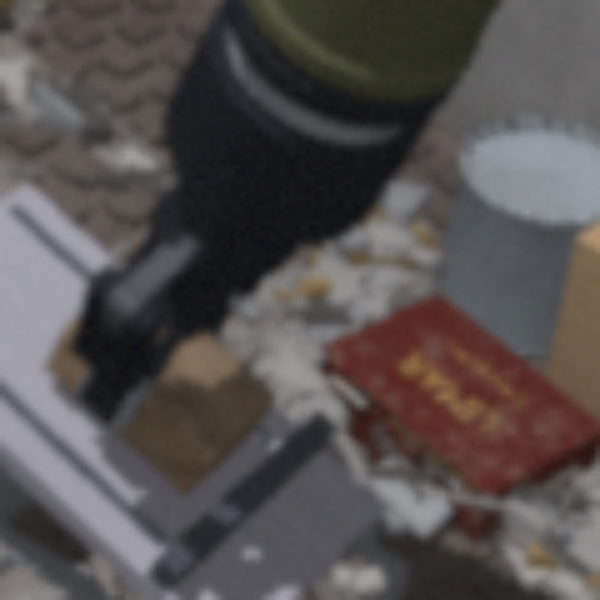

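```bash
python3 -m jog '[[[0,0.004,0,0,-0.1,0.3,3.5]]]';python3 -m jog '[[[0,0,0,0,0,0.2,3.5]]]';python3 -m jog '[[[0,0,0,0,0,0.2,3.5]]]';python3 -m jog '[[[0,0,0,0,0,0.15,3.5]]]';python3 go.py $(python3 pp.py .0445 0)
```

```text
time: 23.7
tool_pos: [0.4982, -0.1285, 0.1057]
tool_rot: [179.7, -19.7, 98.7]
force: [-0.0, -0.4, -0.9]
opening: 0.0415
time: 23.8
tool_pos: [0.498, -0.1281, 0.1036]
tool_rot: [179.7, -19.7, 98.6]
force: [0.3, -1.0, -0.4]
opening: 0.0414
time: 23.9
tool_pos: [0.498, -0.1274, 0.1017]
tool_rot: [179.6, -19.7, 98.6]
force: [-1.0, -4.7, 21.9]
opening: 0.0414
time: 24.0
tool_pos: [0.498, -0.1275, 0.1017]
tool_rot: [179.6, -19.7, 98.6]
force: [-4.1, -5.3, 26.7]
opening: 0.0414
t 24.0 pos [ 0.498  -0.1275  0.1017] rot [179.64 -19.68  98.62] F [-4.1 -5.3 26.7] open 0.0414
turn [0.006 0.    0.   ] shift now [-0.93 -0.06 -0.12] in goal axes [-0.93 -0.06 -0.12]
```

```bash
python3 -m jog '[[[0,0,0,-0.1,0,-0.2,3.5]]]';python3 -m jog '[[[0,0,0,-0.4,0,0,3.5]]]';python3 -m jog '[[[0,0,0,-0.3,0,0,3.5]]]';python3 -m jog '[[[0,0,0,-0.2,0,0,3.5]]]';python3 go.py $(python3 pp.py .0445 0)
```

```text
time: 24.1
tool_pos: [0.4983, -0.129, 0.1036]
tool_rot: [179.6, -19.7, 98.6]
force: [-0.0, 1.0, 0.1]
opening: 0.0415
time: 24.2
tool_pos: [0.4992, -0.1327, 0.1027]
tool_rot: [179.6, -19.7, 98.7]
force: [0.2, 0.4, -1.3]
opening: 0.0413
time: 24.3
tool_pos: [0.4996, -0.1359, 0.1014]
tool_rot: [179.6, -19.6, 98.7]
force: [-0.4, -0.2, -0.2]
opening: 0.0413
time: 24.4
tool_pos: [0.4998, -0.1372, 0.1007]
tool_rot: [179.6, -19.7, 98.7]
force: [0.3, 4.1, 3.6]
opening: 0.0415
t 24.4 pos [ 0.4998 -0.1372  0.1007] rot [179.59 -19.74  98.65] F [0.3 4.1 3.6] open 0.0415
turn [ 0.007 -0.001  0.001] shift now [ 0.03 -0.09  0.12] in goal axes [ 0.03 -0.09  0.12]
```

```bash
python3 -m jog '[[[0,0,0,-0.05,0,0.1,3.5],[0,0,0,0,0,0.1,3.5]]]';python3 -m jog '[[[0,0,0,0,0,0,4.6],[0,0,0,0,0,0,5.5],[0,0,0,0,0,0,6.5],[0,0,0,0,0,0,7],[0,0,0,0,0,0,7]]]';python3 - <<'E'
from h import *
from bench import cams
d=cams.get_image("scene")
cv2.imwrite("pics/s11.png",cv2.resize(d["color"][180:300,310:430,::-1],(600,600)))
E
```

```text
time: 24.6
tool_pos: [0.4997, -0.1363, 0.0985]
tool_rot: [179.6, -19.8, 98.7]
force: [-3.4, -1.5, 14.1]
opening: 0.0413
time: 25.1
tool_pos: [0.4997, -0.1374, 0.0977]
tool_rot: [179.6, -19.7, 98.6]
force: [0.7, -0.6, 0.4]
opening: 0.0702
```

View pics/s11.png

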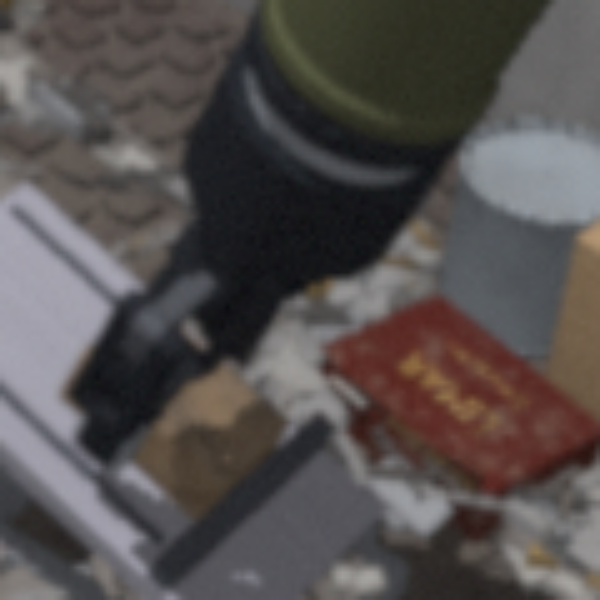

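The wood is against the cleat and released. Retreating along the plate normal.

```bash
python3 -m jog '[[[0,0,0,0,0,-1.5,7],[0,0,0,0,0,-3,7],[0,0,0,0,0,-4,7],[0,0,0,0,0,-4,7],[0,-0.1,0,0,0,-3,7],[0,-0.12,0,4,0,0,7],[0,-0.12,0,4.5,0,0,7],[0,0,0,4.5,0,0,7],[0,0,0,4.5,0,0,7],[0,0,0,4.5,0,0,7],[0,0,0,4,0,0,7],[0,0,0,0,0,0,7]]]';python3 - <<'E'
from h import *
from bench import cams
for n in("scene","top"):
    d=cams.get_image(n);pickle.dump(d,open(n+"9.pkl","wb"))
    W=cloud(d)
    P=W.reshape(-1,3);P=P[np.isfinite(P[:,0])]
    b=pickle.load(open("base.pkl","rb"));c,s=np.cos(b[2]),np.sin(b[2]);D=P[:,:2]-b[:2];lx=D@[c,s];ly=D@[-s,c]
    m=(abs(lx)<.04)&(ly>.09)&(ly<.145)&(P[:,2]>.06)&(P[:,2]<.15)
    k=np.polyfit(ly[m],P[m,2],1);r=P[m,2]-np.polyval(k,ly[m]);mm=np.where(m)[0][abs(r)<.004];k=np.polyfit(ly[mm],P[mm,2],1);print(n,"tilt",np.arctan(k[0]),len(mm))
    th=.344;zz=P[:,2]-.026;py=ly*np.cos(th)+zz*np.sin(th);pz=-ly*np.sin(th)+zz*np.cos(th)
    w=(abs(pz-.056)<.006)&(abs(lx)<.06)&(py>.01)&(py<.13);r=cv2.minAreaRect((np.c_[lx,py][w]*1000).astype(np.float32));print("wood lx,py",r,"pz",np.median(pz[w]),w.sum())
    w=(abs(P[:,2]-.072)<.006)&(abs(lx)<.04)&(ly>.175)&(ly<.29);print("block: lx",np.percentile(lx[w],[2,98]),"ly max",np.percentile(ly[w],98))
e=pickle.load(open("top9.pkl","rb"));b=e["color"][140:290,270:430,::-1]
cv2.imwrite("pics/t9.png",cv2.resize(b,(640,600),interpolation=cv2.INTER_CUBIC))
d=pickle.load(open("scene9.pkl","rb"));
cv2.imwrite("pics/s9b.png",cv2.resize(d["color"][160:310,250:450,::-1],(800,600),interpolation=cv2.INTER_CUBIC))
E
```

```text
time: 26.35
tool_pos: [0.4711, 0.0694, 0.2649]
tool_rot: [179.2, -0.1, 98.3]
force: [1.6, -0.6, -0.8]
opening: 0.0701
scene tilt 0.317426310248397 969
wood lx,py ((0.4096355438232422, 66.24120330810547), (45.11262512207031, 70.90663146972656), 0.5996285080909729) pz 0.05611833215024627 787
block: lx [-0.02181111  0.01714439] ly max 0.260996385107926
top tilt 0.37084397792318985 137
wood lx,py ((2.352872848510742, 68.17300415039062), (74.68586730957031, 41.769813537597656), 88.5517578125) pz 0.055345405940639615 464Traceback (most recent call last):
  File "<stdin>", line 12, in <module>
    return _quantile_unchecked(
        a, q, axis, out, overwrite_input, method, keepdims, weights)
    return _ureduce(a,
                    func=_quantile_ureduce_func,
    ...<5 lines>...
                    overwrite_input=overwrite_input,
                    method=method)
    r = func(a, **kwargs)
    result = _quantile(arr,
                       quantiles=q,
    ...<2 lines>...
                       out=out,
                       weights=wgt)
    slices_having_nans = np.isnan(arr[-1, ...])
                                  ~~~^^^^^^^^^
IndexError: index -1 is out of bounds for axis 0 with size 0
```

```bash
python3 -m jog '[[[0,0,0,4.5,0,0,7],[0,0,0,4.5,0,0,7],[0,0,0,4.5,0,0,7],[0,0,0,4,0,0,7],[0,0,0,3,0,0,7],[0,0,0,0,0,0,7],[0,0,0,0,0,0,7]]]';python3 - <<'E'
from h import *
from bench import cams
for n in("scene","top"):
    d=cams.get_image(n);pickle.dump(d,open(n+"9.pkl","wb"))
    W=cloud(d)
    P=W.reshape(-1,3);P=P[np.isfinite(P[:,0])]
    b=pickle.load(open("base.pkl","rb"));c,s=np.cos(b[2]),np.sin(b[2]);D=P[:,:2]-b[:2];lx=D@[c,s];ly=D@[-s,c]
    w=(abs(P[:,2]-.072)<.006)&(abs(lx)<.04)&(ly>.175)&(ly<.29)
    if w.sum():print("block: lx",np.percentile(lx[w],[2,98]),"ly max",np.percentile(ly[w],98))
    m=(lx>-.045)&(lx<.045)&(abs(lx)>.026)&(ly>.02)&(ly<.15)&(P[:,2]>.03)&(P[:,2]<.15)
    k=np.polyfit(ly[m],P[m,2],1)
    for t in(.008,.005,.003):
        r=P[:,2]-np.polyval(k,ly);mm=m&(abs(r)<t);k=np.polyfit(ly[mm],P[mm,2],1)
    print(n,"tilt",np.arctan(k[0]),mm.sum())
e=pickle.load(open("top9.pkl","rb"));b=e["color"][140:290,150:430,::-1]
cv2.imwrite("pics/t9.png",cv2.resize(b,(800,428),interpolation=cv2.INTER_CUBIC))
d=pickle.load(open("scene9.pkl","rb"));
cv2.imwrite("pics/s9b.png",cv2.resize(d["color"][160:310,250:450,::-1],(800,600),interpolation=cv2.INTER_CUBIC))
E
```

```text
time: 27.15
tool_pos: [0.452, 0.2577, 0.2629]
tool_rot: [179.1, 0.6, 96.2]
force: [0.3, -1.2, -0.0]
opening: 0.07
block: lx [-0.02146001  0.0173885 ] ly max 0.2607461769721906
scene tilt 0.3375494379538608 853
block: lx [-0.01850935  0.02022381] ly max 0.26163956650757425
top tilt 0.34129417145463964 656
```

View pics/t9.png

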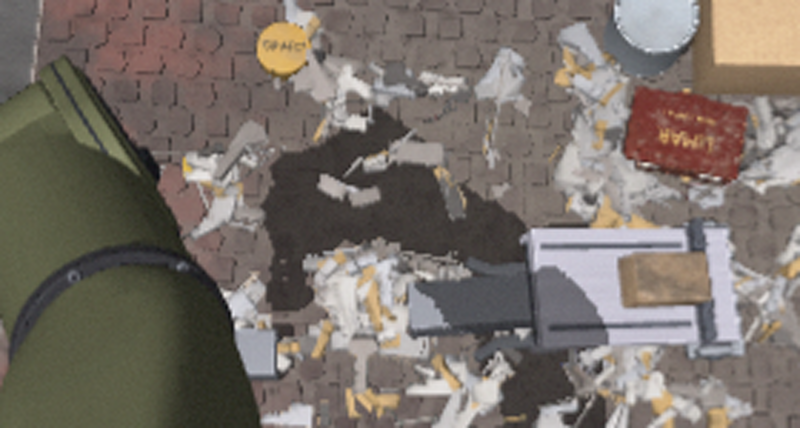

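View pics/s9b.png

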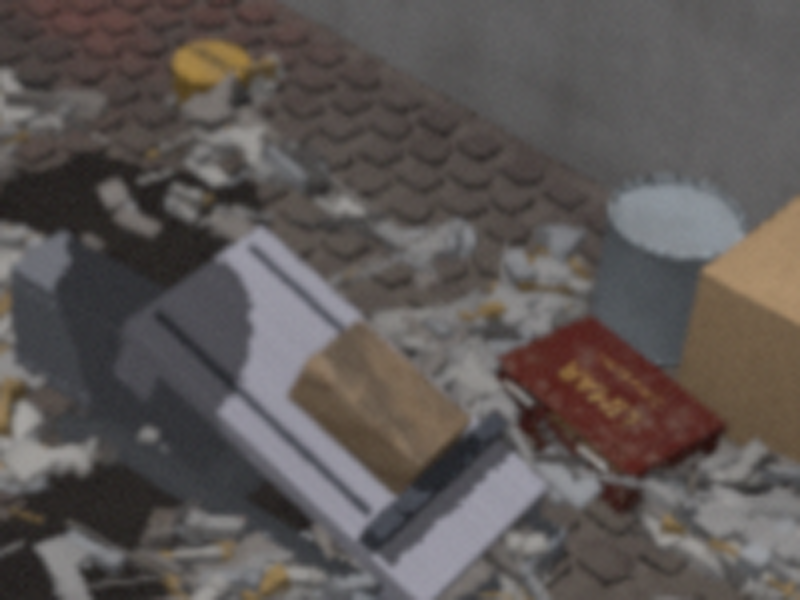

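Top view: the wood at (665,278) sits against the cleat and the tall block at (475,305) is under the plate. The scene view agrees: the wood at (380,400) lies flat with its low end against the cleat.

```bash
python3 -c "
from bench import env,get_obs
print(get_obs()['time']);print(env.close_job())"
```

```text
27.25
the job is handed in; nothing more can be done
None
```

I finished the setup and handed it in at 27.25 s. The tall block is home against the cross bar, the plate rests on it, and the hardwood block lies flat on the slope against the cleat.

- **Tall block:** I set it down between the rails, about 15–20 mm short of the bar, and slid it in until it stopped. A second push of about 14 N on its outer end didn't move it. The last pictures put that end at about y = 261 mm; fully home is 262 mm.
- **Plate:** I tipped it down in steps of a few millimetres at about 2 N. The cameras read 0.338 and 0.341 rad on the last check, against a nominal 0.344.
- **Hardwood block:** It was set down with the tool tilted to match the slope, and I slid it down to the cleat with about 4 N. It lies flat, lengthways and within about 3 mm of midway. The cameras put its centre 36–38 mm up the slope, against 35 mm when touching, which is about the camera error.

**Checks that were off or missing:**
- **Force spikes:** The force reached about 88 N while I was lowering the tall block onto the bench, and about 41 N when the plate met the block. Both went through the fingers or the held block and stayed under the 120 N wrist limit.
- **Tilt readings:** One quick tilt reading, taken while the arm blocked part of the top view, gave 0.317 and 0.371 rad. The clearer view afterwards replaced it.
- **Other items:** I didn't re-measure the low block, padlock or spanner at the end. The arm hid part of the low block in the last top view, but I never moved near any of them.

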